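# Pin the carrier and hold the snap ring open at the groove

## Robot

A 6-joint arm with a two-finger parallel gripper is mounted at the origin on the work surface. World frame = base frame: x ahead of the robot, y to its left, z up, the work surface at z = 0. Lengths are in mm, angles in rad, forces in N, time in s.
With the tool pointing down it reaches from about 300 to 775 mm from the base axis. Payload 14.6 kg.
Tool frame: the origin (TCP) lies between the finger pads; the fingertips stand 22 mm ahead of it and the grasp point (between the pads) lies 3 mm ahead of it (manip.tcp_to_tips is the distance from the TCP to the fingertips, in mm); y points along the fingers, z is the direction in which the jaws open and shut, and the axes are right-handed (so a half turn about y gives the same grasp; the last joint's range is limited). The gripper opens to 94 mm and grips with 3 to 60 N. Pads are 16 mm wide; open, the fingers measure 119 mm over their backs; the gripper's body (75 mm by 177 mm) begins 78 mm behind the grasp point.
Start: joints at [-1.352, 0.3, 1.521, -0, 1.321, -0.067], TCP at [155.052, -527.682, 227.446] pointing down, gripper open.
Joint ranges: [-3.03, 3.03], [-0.79, 2.21], [0.23, 2.52], [-1.04, 4.18], [0, 3.07], [-2.55, 2.55]. Speed limits (rad/s): [2.22, 2.22, 2.57, 3.14, 3.14, 3.14].

## Interface

Orientations are given as [roll, pitch, yaw] about the fixed x, y, z axes, in that order (R = Rz(yaw) Ry(pitch) Rx(roll)).
In Python, from cell import manip gives the robot as it stands.
- The arm moves only by the shell command python3 -m jog 'ROWS' [OPENING] [FORCE]. ROWS is JSON, one flat list of numbers, 6 for each row, row after row: the shift along the tool's x, y, z in mm, then the turn, a rotation vector about the tool's x, y, z in degrees. A call has 1 to 10 rows; each row is the pose to reach, as a shift and turn from the pose commanded when the call began, along the tool's axes at that moment; what a row does not reach only later rows make up. A row lasts 1/12 s, in which the tool goes at most 41.7 mm and 7.16 degrees, less where a joint would pass 70% of its speed; a pose out of reach is approached as far as the arm can. A call with a gripper value outside its range is refused whole. OPENING is the finger opening in mm, from 0 to 94, set as the call begins (- or left out, the last holds). The fingers move at their own pace and stop on an object; FORCE is the grip in N (left out, the last holds). Time passes only in rows, so rows that repeat a pose let the fingers close. It gives the time, the measured TCP pose, the force and the opening at its end, in the units of the state.
- manip.read_state(): the state, without advancing time (a new reading comes with each control period).
- manip.camera(name): name is "side" or "top" or "wrist"; returns a dict with "img" (384x512x3 uint8, red, green, blue), "intrinsics" (3x3 intrinsics, pixels), "k1" (the pictures are not rectified: a ray, as slopes to the right and down, at radius r is drawn at 1 + k1 r^2 times it, then the intrinsics apply), "origin" and "orientation" of the camera in the world. Camera axes: x right, y down, z forward; pixel columns grow to the right and rows downward; lengths in mm; the calibration is good to about 2 mm. A picture is of the moment at which its call begins. There is no depth.
- manip.sign_off(): hands the job in, once; it reports no verdict.
Trained networks look in a picture, given as the dict that the camera call returned (one of the last four; its "shot" number tells which), for a name from the list of things; names that differ only in an ending like _2 or _b are one class to them, and where a whole thing is asked for, a point or a joint stands for the part that bears it (a point fixed in the world has none). Each returns a list of dicts, best first, with "score" (0 to 1); they miss things now and then, are a little off and sometimes report something else, mostly with a low value. They report only what shows in the picture. A call takes as long as a camera call. They do not tell look-alikes from the thing itself.
- manip.masks_of(thing, picture): "pixels" (384x512 bool, what is visible of it) and "xy" ([column, row] in pixels, amid what is visible of it).
- manip.tip_of(thing, picture): "xy" ([column, row] in pixels: a listed point, or the origin of a listed thing).
The state is a dict: "clock": time; "joints": joint angles; "qd": joint speeds; "effort": joint torques, N m; "eef_pos": TCP position; "eef_rot": TCP orientation; "wrist_force": force on the tool from outside, world axes, zero at the start; "moment": the same for the moment, N m; "finger_gap": finger opening in mm.
Only numpy, scipy, OpenCV 4.12 (cv2) and the standard library are available. Lean on these libraries where they do the work, as an engineer would, in place of code of your own. Each camera call takes 0.05 s, during which the arm holds its last target.

## Task

Drop the two plain straight brass pins into the two bores of the carrier plate, one in each, fully home. Then take the circlip pliers out of their block by the handles, squeeze them fully to spread the snap ring, and slide the ring down over the axle stub until it is level with the groove; finish while still holding it there, spread, upright and centred, with the ring not resting on the stub or the plate. Leave the other things on the bench alone.

Things in the scene. Friction and masses are not known exactly. Their poses are not given: they have to be found in the camera images.
- stub: Axle stub on its bolted-down carrier: dark steel plate 90 (x) by 170 (y) by 26 mm thick; in its middle an upright round stub, 30 mm diameter, its end 94 mm above the bench, with a turned groove (24 mm diameter, 8 mm tall, mid height 66 mm above the bench). Origin: centre of the plate's underside, z up
- groove (a point): middle of the stub's groove, on the stub's axis, 66 mm above the bench
- stub_end (a point): centre of the stub's top end, 94 mm above the bench
- bore_left (a point): mouth (top centre) of one blind bore in the plate, 18.5 mm wide, 22 mm deep, 55 mm from the stub's axis along the plate's +y; mouth 26 mm above the bench
- bore_right (a point): mouth of the other, equal bore, 55 mm along the plate's -y
- pin_a: plain straight brass drive pin, 16 mm diameter, 44 mm tall, foot slightly chamfered, standing upright on the bench; 70 g. Origin: centre of its foot, z up. Home in a bore, 22 mm of it stand out
- pin_b: the other, equal drive pin
- pliers: Circlip pliers carrying a snap ring, 220 g, standing handles up in a wooden block; lift straight up. Origin: pivot, in a crosspiece 18 (x) by 60 (y) by 14 mm, 88 mm above the bench at the start. z up, x towards the ring. Squeezing the handles along y spreads the jaws, a spring shuts them: 2 to 3 N per handle begins, 6 to 10 N reaches the stop, which bears 30 N and more
- ring_center (a point): centre of the snap ring, at x 36, y 0, z -75 mm from the pivot (at rest within 2 mm of it). The ring cannot come off the tips; steel, 4 mm thick, level, its bore 26 mm at rest: too small for the stub. At the stop each half has moved out 6.75 mm along y and some 2.5 mm are clear all round the stub
- handles (a point): point between the two black handles where to grip them, 50 mm above the pivot. They stand side by side along y, 16 to 78 mm above the pivot, 16 mm wide along x; at rest splayed, 57 mm over their outsides at this point; squeezed to the stop parallel, 48 mm over their outsides
- jaw_left (a joint): spread of the pliers: angle of one jaw, 0 at rest (ring shut), 0.09 rad at the stop (ring fully spread). The other jaw opens equally
- tool_block: dark wooden tool block, fixed, 45 by 90 mm, 80 mm tall, with low 6 mm ribs on top, in whose slot the pliers stand. It spans x -35 to 10 mm; its slot is open at the +x face, and the ring sticks out there, to x 60 mm, 13 mm above the bench. Origin: level with its underside, below the pliers' pivot; x towards the ring
- bush: bystander, to be left alone: a short brass bush, 28 mm across and 24 mm tall, stepped, solid; origin at its underside
- cup: bystander, to be left alone: a tapered brass spinning, 60 mm across the foot, 62 mm tall; origin at its underside
- bell: bystander, to be left alone: a small bright metal bell-mouth, 52 mm across, 42 mm tall; origin at its underside
- chuck: bystander, to be left alone: a turned wooden former, 100 mm across, 50 mm tall; origin at its underside
- jar: bystander, to be left alone: a glass jar with a lid, 70 mm across, 90 mm tall; origin at its underside
- driver: bystander, to be left alone: a screwdriver lying flat
There are look-alikes about, which are no part of the job. Leave any black or pink look-alike of the pin_a alone.

How it is judged:
By the outcome, as a careful person would: the job done as asked, in the order asked, and still so for the second after the job is handed in, while the arm keeps its last pose, push and grip.
It also fails if it takes over 66 s, if anything falls off the work surface, if the arm or the gripper's body presses on something with over 40 N, if the wrist force passes 120 N, or if a joint passes its speed limit or range.

## Working session

There is one attempt and no reset: what is moved stays moved. The work goes in short steps, Python scripts to look and compute and a shell command to move; the robot and the scene stay as the last step left them, time stands still between calls to the robot, and variables do not carry over. Pictures are saved under pics/ and viewed, and the job is handed in when it is done.

```bash
ls; mkdir -p pics; python3 - <<'E'
from cell import manip
import cv2
s=manip.read_state();print(s)
for n in("side","top","wrist"):
    c=manip.camera(n);cv2.imwrite(f"pics/{n}0.png",c["img"][:,:,::-1]);print(n,c["origin"],c["orientation"],c["intrinsics"],c["k1"],c["shot"])
E
```

```text
pics
{'clock': 0.0, 'joints': array([-1.35158658e+00,  3.00458018e-01,  1.52157760e+00, -1.66711373e-05,
        1.32068036e+00, -6.65675367e-02]), 'qd': array([-0.00037412,  0.00053245,  0.00122393, -0.0010042 ,  0.00052169,
       -0.00075744]), 'effort': array([-2.75664141e-03, -5.31807876e+01, -3.52732587e+01,  7.06564612e-02,
        2.43387348e-02, -8.21946969e-05]), 'eef_pos': array([ 155.00674657, -527.46372662,  226.89496073]), 'eef_rot': array([-1.57191823e+00,  5.86094085e-05, -2.85581127e+00]), 'wrist_force': array([ 0.85229383,  0.52785967, -0.40962892]), 'moment': array([ 0.01678801,  0.00575701, -0.06788669]), 'finger_gap': 94.05643394757784}
side [ 306.03658445 -610.5064178   827.74849877] [-2.39338621  0.0172399  -0.50294831] [[443.38419901   0.         258.84558611]
 [  0.         443.38419901 187.88195515]
 [  0.           0.           1.        ]] -0.0025485049822172143 1
top [ 366.5450001     9.7979515  1194.77878634] [-2.92301954  0.00509037 -1.66654796] [[428.63205679   0.         253.37473189]
 [  0.         428.63205679 186.81645954]
 [  0.           0.           1.        ]] -0.1261778147847016 2
wrist [ 234.10682901 -505.01735104  383.78629902] [ 2.85610891e+00 -3.95829722e-04 -1.28647643e+00] [[343.31112049   0.         261.6334081 ]
 [  0.         343.31112049 191.78353915]
 [  0.           0.           1.        ]] -0.040910859566205174 3
```

View pics/side0.png

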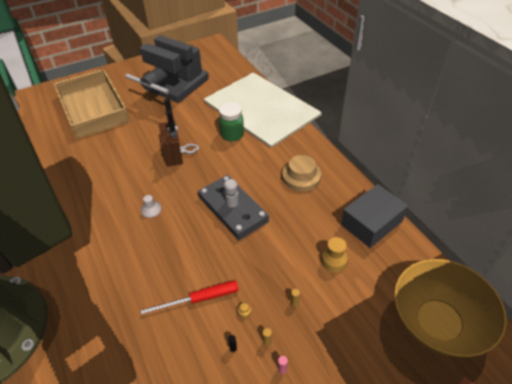

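View pics/top0.png

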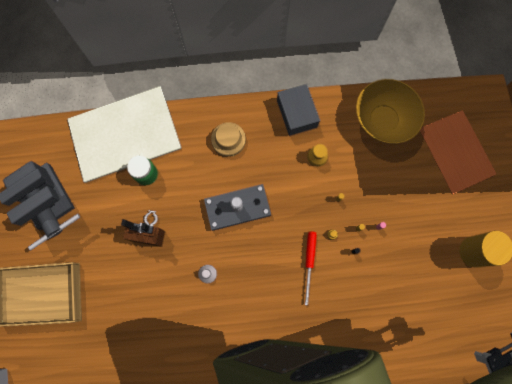

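View pics/wrist0.png

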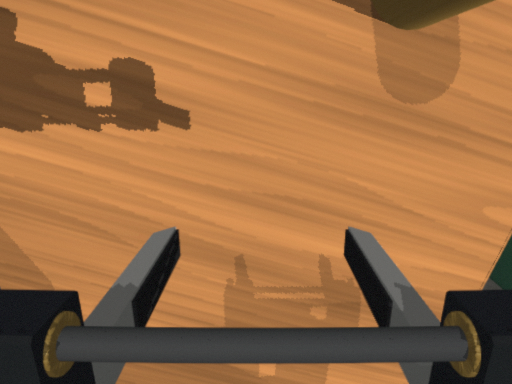

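```bash
cat > h.py <<'E'
import numpy as np, cv2
from scipy.spatial.transform import Rotation as R
from scipy.optimize import least_squares
from cell import manip
def rot(o): return R.from_euler('xyz',o).as_matrix()
def proj(c,P):
    p=(np.atleast_2d(P)-c["origin"])@rot(c["orientation"]); s=p[:,:2]/p[:,2:]
    s=s*(1+c["k1"]*(s**2).sum(1,keepdims=True)); K=c["intrinsics"]
    return s*[K[0,0],K[1,1]]+[K[0,2],K[1,2]]
def ray(c,uv):
    K=c["intrinsics"]; d=(np.array(uv,float)-[K[0,2],K[1,2]])/[K[0,0],K[1,1]]; s=d.copy()
    for _ in range(30): s=d/(1+c["k1"]*(s@s))
    v=rot(c["orientation"])@np.r_[s,1]; return np.array(c["origin"]),v/np.linalg.norm(v)
def onz(c,uv,z):
    o,v=ray(c,uv); return o+v*(z-o[2])/v[2]
def tri(obs):
    A=0;b=0
    for c,uv in obs:
        o,v=ray(c,uv);M=np.eye(3)-np.outer(v,v);A=A+M;b=b+M@o
    return np.linalg.solve(A,b)
def save(c,name,box=None,k=1):
    im=c["img"][:,:,::-1]
    if box: x0,y0,x1,y1=box; im=im[y0:y1,x0:x1]
    cv2.imwrite(f"pics/{name}.png",cv2.resize(im,None,fx=k,fy=k,interpolation=cv2.INTER_CUBIC))
E
python3 - <<'E'
from h import *
S=manip.camera("side");T=manip.camera("top")
save(T,"topz",(100,160,400,290),2.6);save(S,"sidez",(130,80,310,384),1.95)
Z=dict(pin_a=0,stub_end=94,groove=66,bore_left=26,bore_right=26,pliers=88,ring_center=13,handles=138,stub=0,bush=0,tool_block=0)
for n,z in Z.items():
    for nm,c in(("S",S),("T",T)):
        r=manip.tip_of(n,c)
        print(n,nm,[(np.round(q["xy"]).tolist(),round(q["score"],2),np.round(onz(c,q["xy"],z)[:2]).tolist()) for q in r[:6]])
E
```

```text
pin_a S [([267.0, 344.0], 0.56, [480.0, -298.0]), ([282.0, 373.0], 0.56, [478.0, -357.0]), ([300.0, 184.0], 0.5, [763.0, 30.0]), ([292.0, 303.0], 0.48, [569.0, -247.0]), ([234.0, 348.0], 0.45, [421.0, -272.0])]
pin_a T [([359.0, 229.0], 0.63, [483.0, -294.0]), ([355.0, 251.0], 0.61, [422.0, -273.0]), ([336.0, 200.0], 0.57, [569.0, -240.0]), ([382.0, 230.0], 0.47, [472.0, -361.0])]
stub_end S [([234.0, 183.0], 0.72, [582.0, 35.0])]
stub_end T [([236.0, 202.0], 0.69, [573.0, 42.0]), ([207.0, 274.0], 0.15, [398.0, 131.0])]
groove S [([231.0, 189.0], 0.96, [576.0, 45.0])]
groove T [([238.0, 203.0], 0.87, [577.0, 36.0])]
bore_left S [([218.0, 194.0], 0.77, [555.0, 80.0])]
bore_left T [([220.0, 210.0], 0.72, [570.0, 88.0])]
bore_right S [([246.0, 216.0], 0.61, [584.0, -15.0]), ([187.0, 147.0], 0.28, [556.0, 279.0])]
bore_right T [([258.0, 201.0], 0.78, [585.0, -19.0]), ([338.0, 198.0], 0.21, [570.0, -242.0])]
pliers S [([172.0, 129.0], 0.62, [530.0, 294.0])]
pliers T [([143.0, 228.0], 0.72, [530.0, 291.0]), ([362.0, 228.0], 0.5, [473.0, -279.0]), ([337.0, 202.0], 0.49, [550.0, -224.0])]
ring_center S [([190.0, 151.0], 0.72, [563.0, 273.0]), ([246.0, 313.0], 0.3, [473.0, -226.0])]
ring_center T [([150.0, 216.0], 0.7, [572.0, 287.0])]
handles S [([167.0, 114.0], 0.91, [525.0, 296.0])]
handles T [([132.0, 225.0], 0.52, [532.0, 305.0])]
stub S [([232.0, 208.0], 0.62, [574.0, 43.0])]
stub T [([235.0, 207.0], 0.85, [579.0, 48.0])]
bush S [([248.0, 312.0], 0.68, [479.0, -219.0])]
bush T [([332.0, 235.0], 0.53, [471.0, -217.0])]
tool_block S [([174.0, 152.0], 0.8, [524.0, 305.0])]
tool_block T [([151.0, 231.0], 0.8, [532.0, 289.0])]
```

View pics/topz.png

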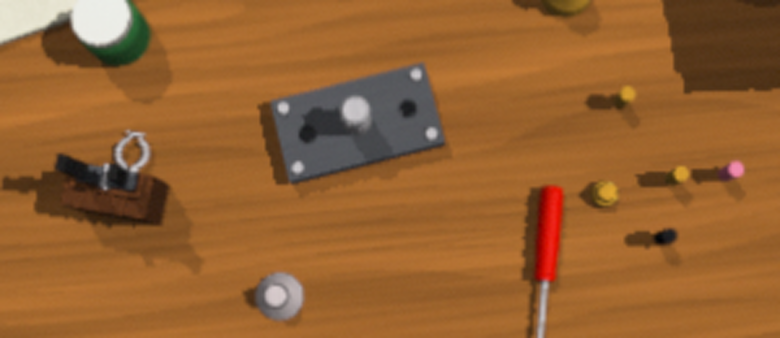

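View pics/sidez.png

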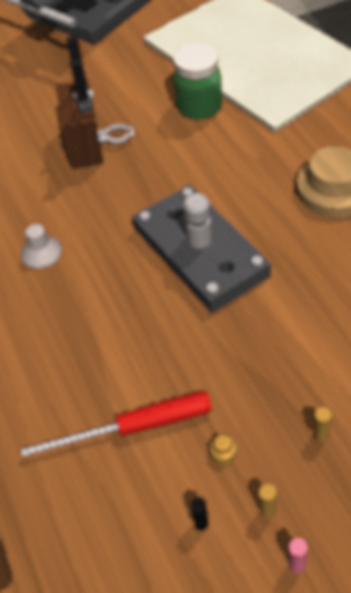

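```bash
cat >> h.py <<'E'
def go(p,yaw=None,cur=None):
    s=manip.read_state(); M=rot(s["eef_rot"])
    d=M.T@(np.array(p)-s["eef_pos"]); out=[np.round(d,1).tolist()]
    if yaw is not None:
        w=R.from_matrix(M.T@rot([-np.pi/2,0,yaw])).as_rotvec(degrees=True); out.append(np.round(w,1).tolist())
    print("clock",round(s["clock"],2),"pos",np.round(s["eef_pos"],1),"rot",np.round(s["eef_rot"],3),"gap",round(s["finger_gap"],1),"F",np.round(s["wrist_force"],1))
    print("->",out,"dist",round(float(np.linalg.norm(d)),1),"rows",np.ceil(np.linalg.norm(d)/41.7))
E
python3 -c "
from h import *
go([520,-265,190],-2.856)"
```

```text
clock 1.35 pos [ 155.1 -527.7  227.4] rot [-1.571  0.    -2.856] gap 93.6 F [ 1.1  0.6 -0.6]
-> [[-424.2, 37.5, -149.1], [0.0, 0.0, -0.0]] dist 451.2 rows 11.0
```

```bash
python3 -m jog '[-424,37,-149,0,0,0,-424,37,-149,0,0,0,-424,37,-149,0,0,0,-424,37,-149,0,0,0,-424,37,-149,0,0,0,-424,37,-149,0,0,0,-424,37,-149,0,0,0,-424,37,-149,0,0,0,-424,37,-149,0,0,0,-424,37,-149,0,0,0]' 36 20; python3 -m jog '[-37,3,-13,0,0,0,-37,3,-13,0,0,0]'
```

```text
clock: 2.18
eef_pos: [493.6, -283.5, 193.2]
eef_rot: [-1.571, 0.0, -2.856]
wrist_force: [0.6, -0.9, 0.1]
finger_gap: 36.7
clock: 2.35
eef_pos: [527.7, -258.1, 189.3]
eef_rot: [-1.572, 0.0, -2.851]
wrist_force: [-0.9, 0.8, 0.0]
finger_gap: 36.2
```

```bash
python3 - <<'E'
from h import *
s=manip.read_state();W=manip.camera("wrist");save(W,"w1",None,1.5)
for q in manip.masks_of("pin_a",W)[:6]:
    ys,xs=np.nonzero(q["pixels"]); print("mask",q["score"],np.round(q["xy"]),xs.min(),xs.max(),ys.min(),ys.max())
for q in manip.tip_of("pin_a",W)[:6]: print("tip",q["score"],np.round(q["xy"],1),np.round(onz(W,q["xy"],0),1))
print(s["eef_pos"],W["origin"])
E
```

```text
mask 0.93 [281. 228.] 273 290 216 245
mask 0.77 [335. 246.] 325 347 233 262
mask 0.57 [248. 280.] 236 252 261 295
mask 0.55 [264. 133.] 256 274 122 143
tip 0.85 [331.9 232.6] [ 486.8 -351.     0. ]
tip 0.74 [282.  219.1] [ 486.3 -294.     0. ]
tip 0.71 [245.7 264. ] [ 423.4 -271.2    0. ]
tip 0.52 [263.4 130.7] [ 570.9 -247.8    0. ]
[ 527.72520569 -258.05347435  189.32324063] [ 606.68715197 -235.21931631  346.161513  ]
```

View pics/w1.png

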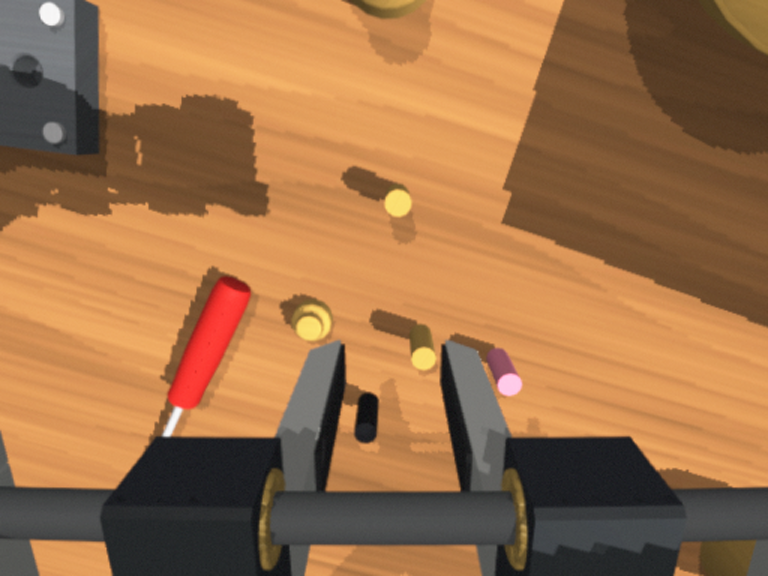

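```bash
python3 - <<'E'
from h import *
W=manip.camera("wrist");hsv=cv2.cvtColor(W["img"],cv2.COLOR_RGB2HSV)
im=W["img"].astype(int)
for n,(u,v) in dict(A=(265,135),B=(282,238)).items():
    m=np.zeros(im.shape[:2],bool); b=im[v-12:v+13,u-12:u+13]
    k=(b[...,0]>190)&(b[...,1]>165)&(b[...,1]-b[...,2]>60)
    ys,xs=np.nonzero(k); x=xs.mean()+u-12;y=ys.mean()+v-12
    print(n,x,y,k.sum(),np.round(onz(W,(x,y),44),1), proj(W,onz(W,(x,y),44)))
s=manip.read_state();M=rot(s["eef_rot"])
print(proj(W,s["eef_pos"]+M@[0,22,18.1]),proj(W,s["eef_pos"]+M@[0,22,-18.1]))
go([571,-246,100],-2.856);go([487,-294,100],-2.856)
E
```

```text
A 261.33474576271186 129.66101694915255 236 [ 571.8 -248.8   44. ] [[261.33474576 129.66101695]]
B 279.4255319148936 234.88936170212767 235 [ 481.1 -293.3   44. ] [[279.42553191 234.8893617 ]]
[[293.00494114 242.99484074]] [[229.2456537  243.04488807]]
clock 2.55 pos [ 523.4 -262.8  190.3] rot [-1.571 -0.    -2.856] gap 36.3 F [-0.2 -0.4  1. ]
-> [[-50.4, 90.3, -2.7], [0.0, -0.0, 0.0]] dist 103.4 rows 3.0
clock 2.55 pos [ 523.4 -262.8  190.3] rot [-1.571 -0.    -2.856] gap 36.3 F [-0.2 -0.4  1. ]
-> [[43.7, 90.3, 19.7], [0.0, -0.0, 0.0]] dist 102.2 rows 3.0
```

```bash
python3 - <<'E'
from h import *
go([572,-249,47],-2.856)
E
python3 -m jog '[-50,40,-1,0,0,0,-50,80,-1,0,0,0,-50,100,-1,0,0,0,-50,120,-1,0,0,0,-50,120,-1,0,0,0,-50,120,-1,0,0,0]'; python3 - <<'E'
from h import *
go([572,-249,47],-2.856)
W=manip.camera("wrist");save(W,"w2",None,1.5)
E
```

```text
clock 2.55 pos [ 523.4 -262.8  190.3] rot [-1.571 -0.    -2.856] gap 36.3 F [-0.2 -0.4  1. ]
-> [[-50.5, 143.3, 0.5], [0.0, -0.0, 0.0]] dist 151.9 rows 4.0
clock: 3.05
eef_pos: [570.9, -248.2, 70.5]
eef_rot: [-1.571, -0.001, -2.857]
wrist_force: [0.1, -0.6, 0.7]
finger_gap: 36.2
clock 3.05 pos [ 570.9 -248.2   70.5] rot [-1.571e+00 -1.000e-03 -2.857e+00] gap 36.2 F [ 0.1 -0.6  0.7]
-> [[-0.8, 23.5, 1.1], [0.0, -0.1, 0.0]] dist 23.5 rows 1.0
```

View pics/w2.png

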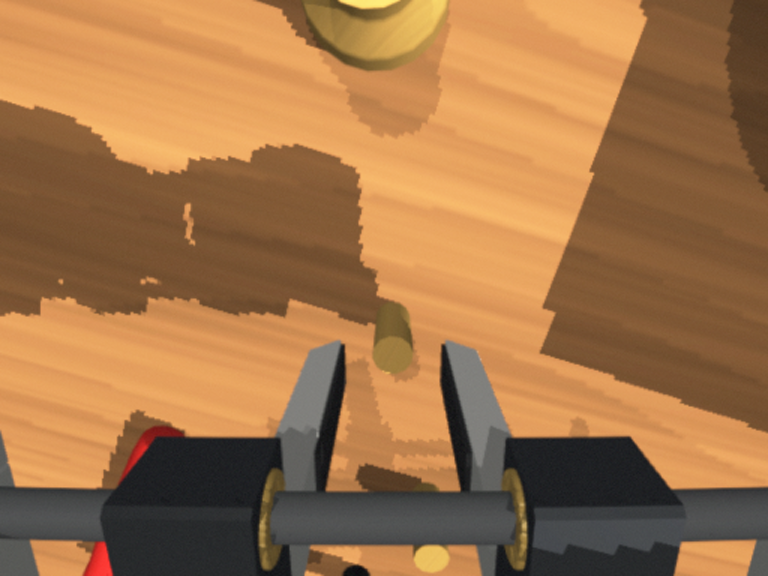

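```bash
python3 - <<'E'
from h import *
W=manip.camera("wrist");print(onz(W,(262,236.5),44),manip.read_state()["eef_pos"])
E
python3 -m jog '[-1,12,0,0,0,0,-1,23,0,0,0,0,-1,23,0,0,0,0]'
python3 -m jog '[0,0,0,0,0,0,0,0,0,0,0,0,0,0,0,0,0,0,0,0,0,0,0,0,0,0,0,0,0,0]' 10 25
```

```text
[ 572.68599485 -249.0808401    44.        ] [ 572.01242568 -248.37131294   72.61406574]
clock: 3.4
eef_pos: [571.7, -246.6, 45.2]
eef_rot: [-1.572, -0.002, -2.856]
wrist_force: [-0.4, 0.4, -1.6]
finger_gap: 35.9
clock: 3.82
eef_pos: [572.8, -247.0, 47.6]
eef_rot: [-1.57, 0.0, -2.856]
wrist_force: [0.1, 0.3, 0.7]
finger_gap: 15.1
```

```bash
python3 - <<'E'
from h import *
go([580,-30,160],-2.856)
E
python3 -m jog '[0,-40,0,0,0,0,0,-80,0,0,0,0,-60,-113,-200,0,0,0,-67,-113,-206,0,0,0,-67,-113,-206,0,0,0,-67,-113,-206,0,0,0,-67,-113,-206,0,0,0,-67,-113,-206,0,0,0,-67,-113,-206,0,0,0,-67,-113,-206,0,0,0]'; python3 - <<'E'
from h import *
W=manip.camera("wrist");save(W,"w3",None,1.5);go([580,-30,160])
for n in("bore_left","bore_right","stub_end"):
  for q in manip.tip_of(n,W)[:3]: print(n,round(q["score"],2),np.round(q["xy"],1),np.round(onz(W,q["xy"],94 if n=="stub_end" else 26),1))
E
```

```text
clock 3.82 pos [ 572.8 -247.    47.6] rot [-1.57   0.    -2.856] gap 15.1 F [0.1 0.3 0.7]
-> [[-68.2, -112.4, -206.1], [-0.0, 0.0, -0.0]] dist 244.4 rows 6.0
clock: 4.65
eef_pos: [578.8, -30.3, 160.3]
eef_rot: [-1.571, 0.0, -2.855]
wrist_force: [0.3, -0.3, -0.3]
finger_gap: 15.5
clock 4.7 pos [578.7 -31.2 160.1] rot [-1.571 -0.    -2.856] gap 15.1 F [-0.   0.1 -1.2]
-> [[-1.5, 0.1, -0.8]] dist 1.7 rows 1.0
bore_right 0.67 [246.3 180.1] [582.4 -16.2  26. ]
stub_end 0.59 [162.  194.8] [574.   38.1  94. ]
```

View pics/w3.png

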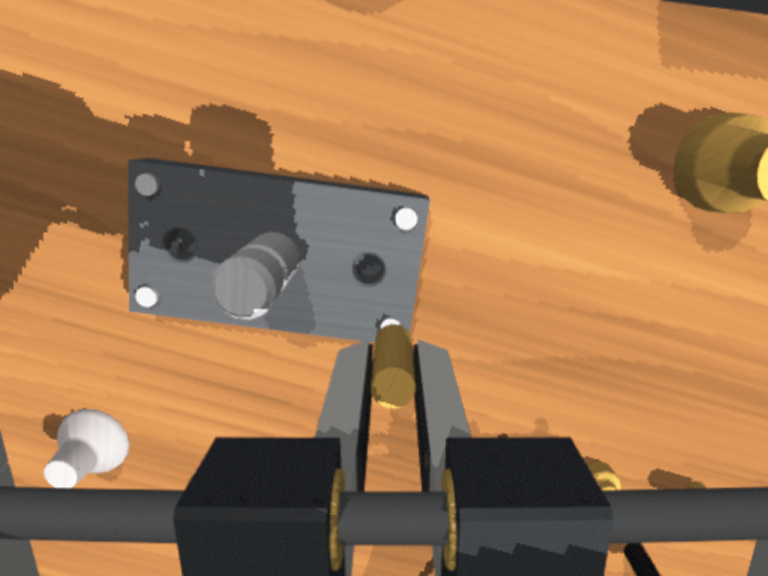

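```bash
python3 - <<'E'
from h import *
W=manip.camera("wrist");save(W,"w3z",(80,95,300,245),3.6);np.save("w3.npy",W,allow_pickle=True)
E
```

```text
(no output)
```

View pics/w3z.png

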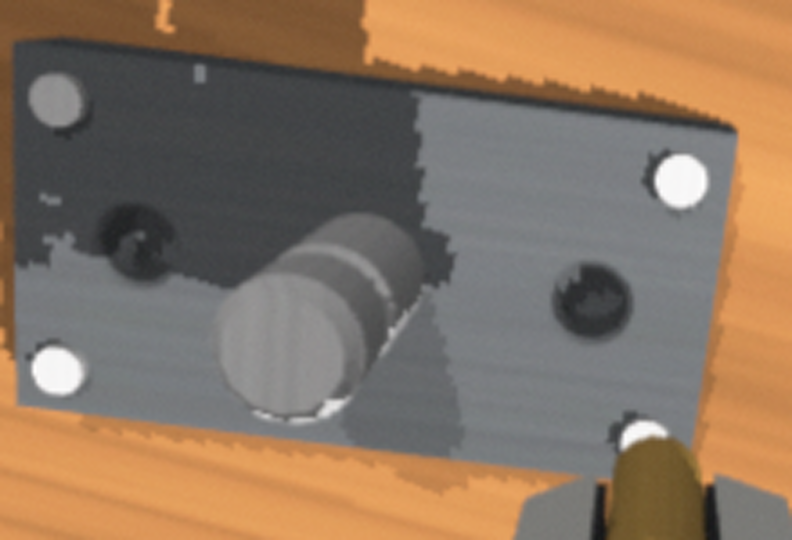

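```bash
python3 - <<'E'
from h import *
W=np.load("w3.npy",allow_pickle=True).item()
f=lambda x,y:(x/3.6+80-.35,y/3.6+95-.35)
r=onz(W,f(592,301),26);l=onz(W,f(137,243),26);e=onz(W,f(283,346),94)
print(r,l,(r+l)/2,np.linalg.norm(l-r),"stub",e)
d=l-r;print("yaw",np.arctan2(-d[0],d[1]))
# screw corners
for p in [(57,100),(680,180),(58,370)]: print(onz(W,f(*p),27))
# pin in hand
s=manip.read_state();M=rot(s["eef_rot"])
print(s["eef_pos"],"pintop uv expected", proj(W,s["eef_pos"]+[0,0,-3]), "img",(394/1.5,390/1.5))
E
```

```text
[583.424774   -15.30795754  26.        ] [566.84719276  93.84191629  26.        ] [575.13598338  39.26697938  26.        ] 110.40159036653614 stub [576.24029194  39.72491981  94.        ]
yaw 0.15072715959193878
[595.58433847 117.42117892  27.        ]
[617.70556336 -27.37433838  27.        ]
[529.91361981 107.29412294  27.        ]
[578.72100072 -31.59703563 159.96289485] pintop uv expected [[260.07234042 257.5254681 ]] img (262.6666666666667, 260.0)
```

```bash
python3 - <<'E'
from h import *
go([583.6,-15,80],-2.856)
E
python3 -m jog '[-10,0,-14,0,0,0,-10,30,-14,0,0,0,-10,60,-14,0,0,0,-10,80,-14,0,0,0,-10,80,-14,0,0,0,-10,80,-14,0,0,0]'; python3 - <<'E'
from h import *
W=manip.camera("wrist");save(W,"w4",(150,160,350,300),4);go([583.6,-15,80])
S=manip.camera("side");save(S,"s4",(180,150,300,260),6)
E
```

```text
clock 4.9 pos [578.7 -31.6 160. ] rot [-1.571 -0.    -2.857] gap 14.9 F [ 0.2 -0.2 -0.3]
-> [[-9.4, 80.0, -14.6], [0.0, -0.1, 0.0]] dist 81.8 rows 2.0
clock: 5.4
eef_pos: [584.2, -14.7, 80.0]
eef_rot: [-1.571, -0.001, -2.857]
wrist_force: [0.2, 0.3, -0.4]
finger_gap: 15.2
clock 5.45 pos [584.9 -14.7  81.2] rot [-1.571e+00  1.000e-03 -2.857e+00] gap 15.3 F [ 0.8 -0.7  0.4]
-> [[1.4, 1.2, -0.1]] dist 1.9 rows 1.0
```

View pics/w4.png

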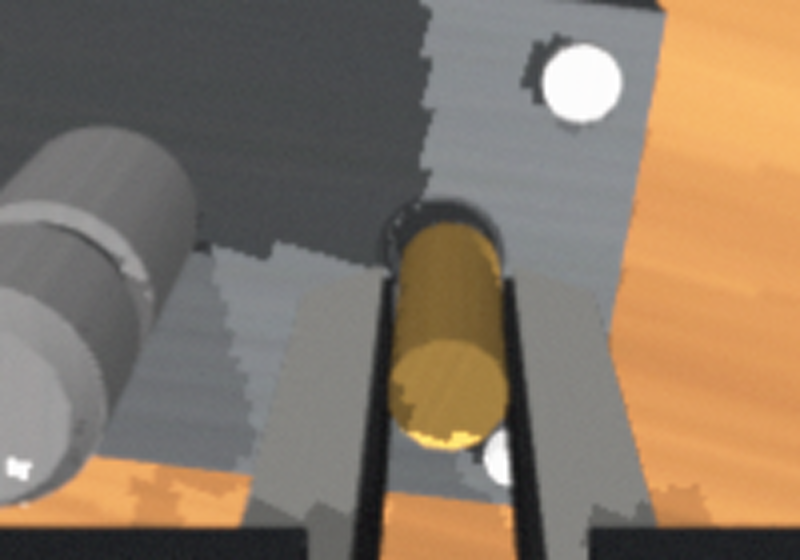

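View pics/s4.png

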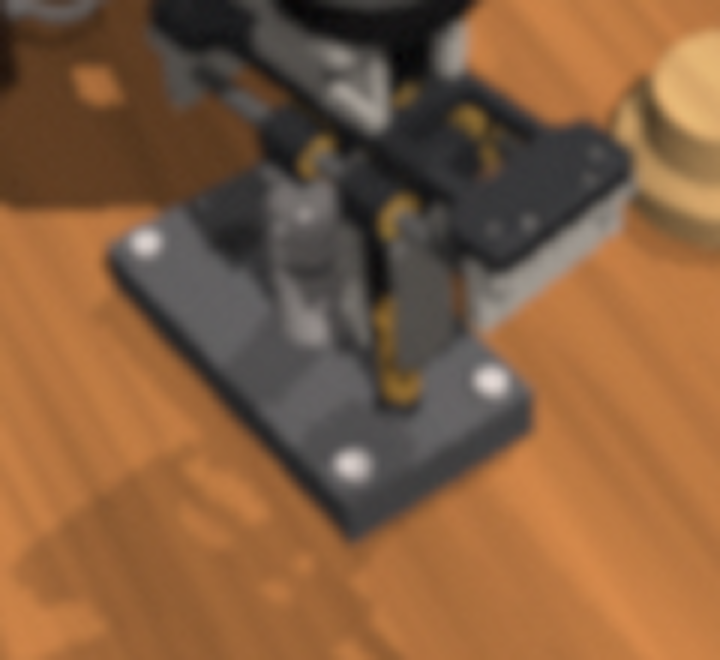

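```bash
python3 - <<'E'
from h import *
W=manip.camera("wrist");s=manip.read_state();print(s["eef_pos"])
g=lambda x,y:(x/4+150-.4,y/4+160-.4)
# predicted outlines in zoom coordinates
def circ(c,z,r):
    t=np.linspace(0,2*np.pi,60);P=np.c_[c[0]+r*np.cos(t),c[1]+r*np.sin(t),np.full(60,z)]
    q=(proj(W,P)+.4-[150,160])*4; return q[:,0].min(),q[:,0].max(),q[:,1].min(),q[:,1].max()
print("bore pred",np.round(circ((583.4,-15.3),26,9.25)))
fz=s["eef_pos"][2]-47.5
print("foot pred",np.round(circ(s["eef_pos"],fz,8)),"top pred",np.round(circ(s["eef_pos"],fz+44,8)))
E
```

```text
[585.32389057 -14.47999291  82.06675993]
bore pred [389. 500. 203. 307.]
foot pred [393. 493. 216. 309.] top pred [380. 504. 333. 446.]
```

```bash
python3 -m jog '[0.8,0,0,0,0,0,0.8,6,0,0,0,0,0.8,10,0,0,0,0,0.8,14,0,0,0,0,0.8,14,0,0,0,0]'; python3 - <<'E'
from h import *
W=manip.camera("wrist");save(W,"w5",(150,160,350,300),4);go([583.6,-15,54])
E
```

```text
clock: 5.97
eef_pos: [583.2, -14.3, 65.2]
eef_rot: [-1.571, -0.001, -2.856]
wrist_force: [0.0, -1.4, -1.2]
finger_gap: 15.5
clock 6.02 pos [583.4 -14.3  65.7] rot [-1.571e+00 -1.000e-03 -2.856e+00] gap 15.7 F [ 0.2 -0.4 -0.8]
-> [[0.0, 11.7, 0.7]] dist 11.7 rows 1.0
```

View pics/w5.png

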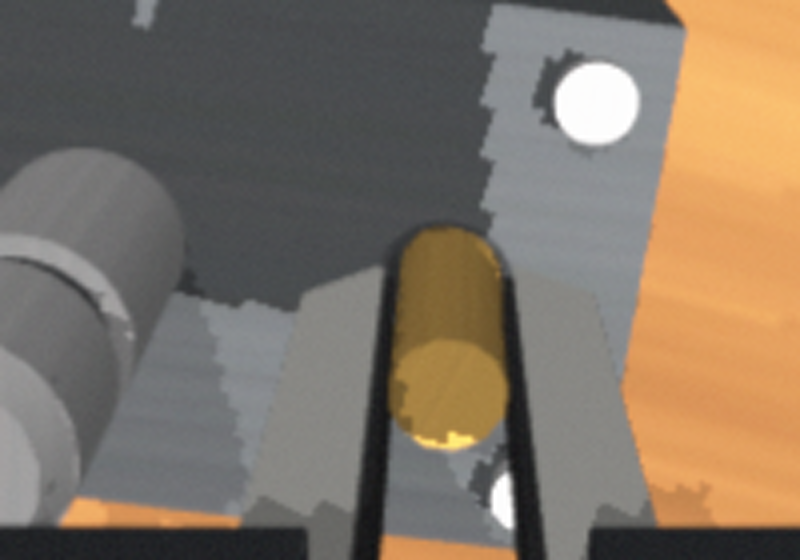

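```bash
python3 -m jog '[0,6,0,0,0,0,0,11,0,0,0,0,0,11,0,0,0,0]' && python3 -m jog '[0,0,0,0,0,0,0,0,0,0,0,0,0,0,0,0,0,0]' 28 && python3 -m jog '[0,-30,0,0,0,0,0,-60,0,0,0,0,0,-90,0,0,0,0]'; python3 - <<'E'
from h import *
W=manip.camera("wrist");save(W,"w6",None,1.5);go([481,-293.5,90],-2.856)
E
```

```text
clock: 6.27
eef_pos: [583.2, -14.3, 54.0]
eef_rot: [-1.571, -0.002, -2.856]
wrist_force: [-0.3, -0.2, -0.6]
finger_gap: 15.0
clock: 6.52
eef_pos: [583.9, -14.4, 55.5]
eef_rot: [-1.571, 0.0, -2.856]
wrist_force: [0.2, -0.1, -0.0]
finger_gap: 27.8
clock: 6.77
eef_pos: [583.5, -14.3, 146.5]
eef_rot: [-1.571, -0.0, -2.856]
wrist_force: [0.1, 0.2, -0.0]
finger_gap: 28.2
clock 6.82 pos [585.8 -14.5 153.2] rot [-1.568  0.008 -2.856] gap 28.0 F [2.  0.1 7. ]
-> [[179.8, 62.5, 237.9], [-0.2, 0.0, -0.4]] dist 304.7 rows 8.0
```

View pics/w6.png

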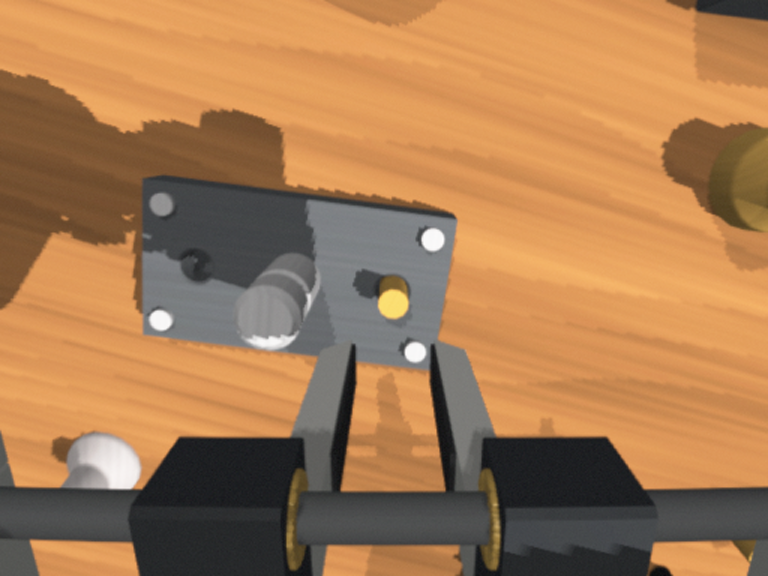

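```bash
python3 -m jog '[30,0,40,0,0,0,60,0,80,0,0,0,177,20,239,0,0,0,177,60,239,0,0,0,177,70,239,0,0,0,177,70,239,0,0,0,177,70,239,0,0,0,177,70,239,0,0,0,177,70,239,0,0,0,177,70,239,0,0,0]' 36; python3 - <<'E'
from h import *
W=manip.camera("wrist");save(W,"w7",None,1.5);go([481,-293.5,47],-2.856)
print(onz(W,manip.masks_of("pin_a",W)[0]["xy"],44))
E
```

```text
clock: 7.65
eef_pos: [481.0, -294.0, 75.1]
eef_rot: [-1.571, -0.0, -2.858]
wrist_force: [-0.0, -0.6, 0.4]
finger_gap: 36.1
clock 7.7 pos [ 481.6 -293.2   75.6] rot [-1.571  0.    -2.856] gap 36.3 F [-0.1  0.5  0. ]
-> [[0.6, 28.6, 0.1], [-0.0, -0.0, -0.0]] dist 28.6 rows 1.0
[ 490.17542793 -343.78028227   44.        ]
```

View pics/w7.png

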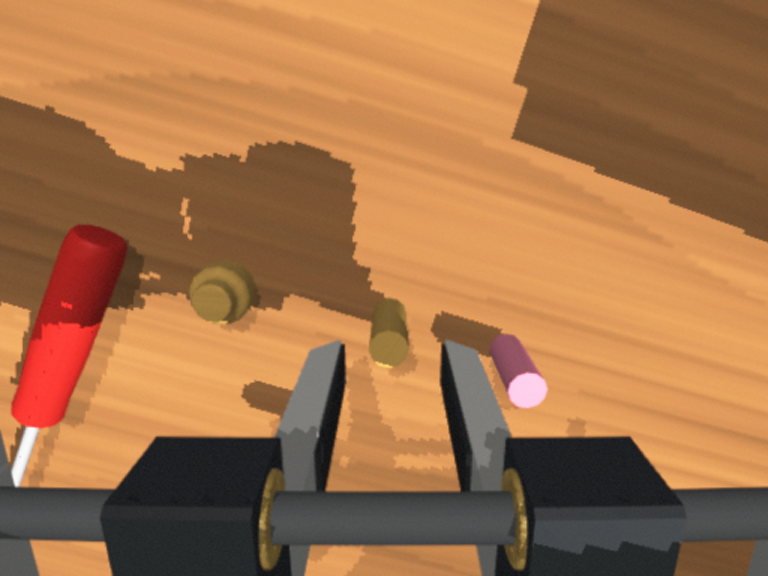

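```bash
python3 - <<'E'
from h import *
W=manip.camera("wrist");p=onz(W,(259.2,232.5),44);print(p);go([p[0],p[1],47],-2.856)
E
```

```text
[ 483.2939349  -291.67757339   44.        ]
clock 7.8 pos [ 482.  -292.6   75.9] rot [-1.570e+00  1.000e-03 -2.854e+00] gap 35.9 F [ 1.1 -0.6 -0.1]
-> [[-1.5, 28.9, -0.6], [-0.0, 0.1, -0.0]] dist 29.0 rows 1.0
```

```bash
python3 -m jog '[-2,12,-0.6,0,0,0,-2,24,-0.6,0,0,0,-2,28,-0.6,0,0,0,-2,28,-0.6,0,0,0]' && python3 -m jog '[0,0,0,0,0,0,0,0,0,0,0,0,0,0,0,0,0,0,0,0,0,0,0,0,0,0,0,0,0,0]' 10 25; python3 - <<'E'
from h import *
go([568,93,160],-2.856)
E
```

```text
clock: 8.13
eef_pos: [482.4, -291.5, 45.4]
eef_rot: [-1.573, -0.002, -2.855]
wrist_force: [0.7, -0.5, 0.2]
finger_gap: 36.2
clock: 8.55
eef_pos: [483.1, -292.5, 47.6]
eef_rot: [-1.57, 0.0, -2.856]
wrist_force: [0.9, -0.4, 0.5]
finger_gap: 15.4
clock 8.55 pos [ 483.1 -292.5   47.6] rot [-1.57   0.    -2.856] gap 15.4 F [ 0.9 -0.4  0.5]
-> [[-190.1, -112.5, -345.9], [-0.0, 0.0, -0.0]] dist 410.5 rows 10.0
```

```bash
python3 -m jog '[0,-40,0,0,0,0,0,-80,0,0,0,0,0,-120,0,0,0,0,-190,-128,-346,0,0,0,-190,-128,-346,0,0,0,-190,-128,-346,0,0,0,-190,-128,-346,0,0,0,-190,-128,-346,0,0,0,-190,-128,-346,0,0,0,-190,-128,-346,0,0,0]'; python3 - <<'E'
from h import *
go([567.5,94,120],-2.856)
E
```

```text
clock: 9.38
eef_pos: [545.6, -5.6, 173.5]
eef_rot: [-1.571, 0.0, -2.856]
wrist_force: [-0.2, 0.5, -0.6]
finger_gap: 15.0
clock 9.38 pos [545.6  -5.6 173.5] rot [-1.571  0.    -2.856] gap 15.0 F [-0.2  0.5 -0.6]
-> [[-49.1, 53.5, -89.4], [-0.0, 0.0, -0.0]] dist 115.1 rows 3.0
```

```bash
python3 -m jog '[-19,0,-34,0,0,0,-38,0,-69,0,0,0,-50,0,-90,0,0,0,-50,0,-90,0,0,0,-50,0,-90,0,0,0,-50,35,-90,0,0,0,-50,70,-90,0,0,0,-50,92,-90,0,0,0,-50,92,-90,0,0,0,-50,92,-90,0,0,0]'; python3 - <<'E'
from h import *
go([567.3,93.9,80],-2.856)
W=manip.camera("wrist");save(W,"w8",(150,140,350,290),4)
s=manip.read_state();print(s["eef_pos"])
def circ(c,z,r):
    t=np.linspace(0,2*np.pi,60);P=np.c_[c[0]+r*np.cos(t),c[1]+r*np.sin(t),np.full(60,z)]
    q=(proj(W,P)+.4-[150,140])*4; return q[:,0].min(),q[:,0].max(),q[:,1].min(),q[:,1].max()
print("bore pred",np.round(circ((567,93.8),26,9.25)))
fz=s["eef_pos"][2]-47.5
print("foot pred",np.round(circ(s["eef_pos"],fz,8)),"top pred",np.round(circ(s["eef_pos"],fz+44,8)))
E
```

```text
clock: 10.22
eef_pos: [568.0, 91.8, 81.2]
eef_rot: [-1.571, -0.001, -2.857]
wrist_force: [-0.4, 0.4, 0.8]
finger_gap: 15.3
clock 10.22 pos [568.   91.8  81.2] rot [-1.571e+00 -1.000e-03 -2.857e+00] gap 15.3 F [-0.4  0.4  0.8]
-> [[0.1, 1.2, -2.2], [0.0, -0.1, 0.1]] dist 2.5 rows 1.0
[568.80584029  92.02547549  82.56619915]
bore pred [374. 486. 274. 378.]
foot pred [393. 494. 293. 387.] top pred [380. 505. 412. 525.]
```

View pics/w8.png

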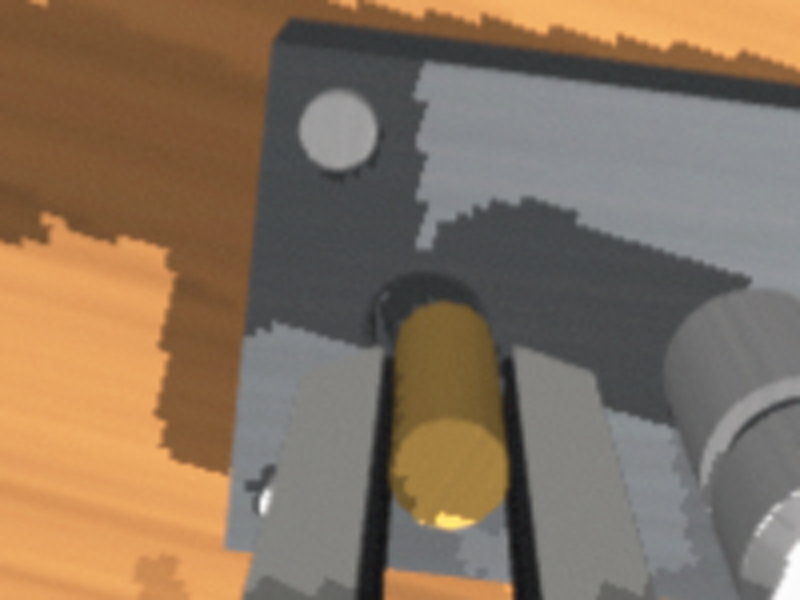

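```bash
python3 -m jog '[-0.4,0,-2.9,0,0,0,-0.4,0,-2.9,0,0,0,-0.4,4,-2.9,0,0,0,-0.4,7,-2.9,0,0,0,-0.4,7,-2.9,0,0,0]'; python3 - <<'E'
from h import *
go([567.7,94.7,80],-2.856)
W=manip.camera("wrist");save(W,"w9",(150,140,350,290),4)
E
```

```text
clock: 10.68
eef_pos: [567.5, 95.7, 73.8]
eef_rot: [-1.571, -0.001, -2.856]
wrist_force: [0.3, 0.2, -0.7]
finger_gap: 15.5
clock 10.68 pos [567.5  95.7  73.8] rot [-1.571e+00 -1.000e-03 -2.856e+00] gap 15.5 F [ 0.3  0.2 -0.7]
-> [[0.1, -6.2, 1.0], [0.0, 0.0, 0.0]] dist 6.3 rows 1.0
```

View pics/w9.png

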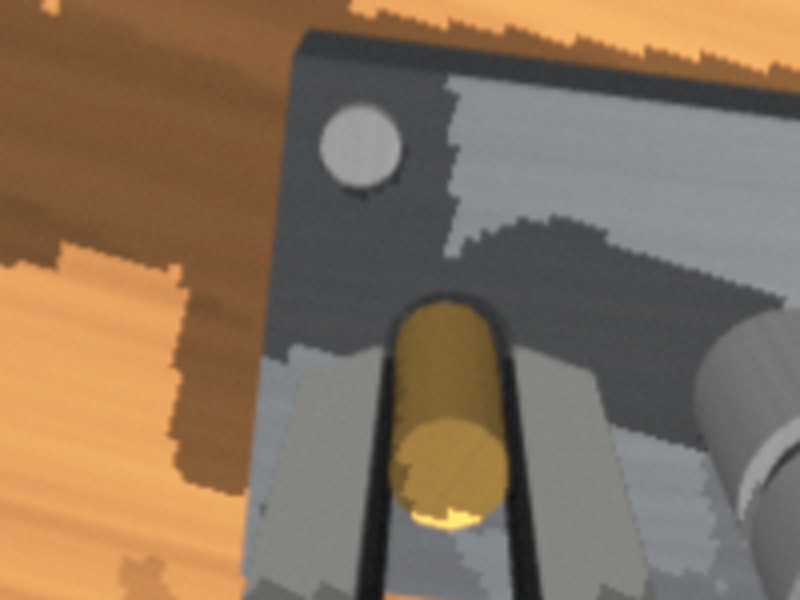

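```bash
python3 -m jog '[0,4,0,0,0,0,0,8,0,0,0,0,0,8,0,0,0,0]'&& python3 -m jog '[0,5,0,0,0,0,0,11,0,0,0,0,0,11,0,0,0,0]'
```

```text
clock: 10.98
eef_pos: [567.3, 95.6, 65.3]
eef_rot: [-1.571, -0.001, -2.856]
wrist_force: [-1.2, 0.4, -1.4]
finger_gap: 15.2
clock: 11.23
eef_pos: [567.2, 95.7, 53.7]
eef_rot: [-1.571, -0.002, -2.856]
wrist_force: [0.6, -0.6, -1.7]
finger_gap: 15.1
```

```bash
python3 -m jog '[0,0,0,0,0,0,0,0,0,0,0,0,0,0,0,0,0,0]' 28 && python3 -m jog '[0,-30,0,0,0,0,0,-70,0,0,0,0,0,-110,0,0,0,0]' && python3 -c "
from h import *
go([522,285,255],-2.856)"
```

```text
clock: 11.48
eef_pos: [568.1, 95.9, 55.4]
eef_rot: [-1.571, 0.001, -2.856]
wrist_force: [-0.3, 0.2, -0.8]
finger_gap: 27.7
clock: 11.73
eef_pos: [567.3, 95.7, 166.3]
eef_rot: [-1.571, -0.001, -2.856]
wrist_force: [0.0, -0.4, 0.2]
finger_gap: 28.3
clock 11.73 pos [567.3  95.7 166.3] rot [-1.571e+00 -1.000e-03 -2.856e+00] gap 28.3 F [ 0.  -0.4  0.2]
-> [[-9.8, -88.7, -194.4], [0.0, 0.0, 0.1]] dist 213.9 rows 6.0
```

```bash
python3 -m jog '[0,-40,0,0,0,0,0,-80,0,0,0,0,-10,-89,-40,0,0,0,-10,-89,-80,0,0,0,-10,-89,-120,0,0,0,-10,-89,-160,0,0,0,-10,-89,-194,0,0,0,-10,-89,-194,0,0,0,-10,-89,-194,0,0,0]' 75; python3 - <<'E'
from h import *
W=manip.camera("wrist");save(W,"w10",None,1.5)
T=manip.camera("top");save(T,"t10",(100,160,300,270),4);S=manip.camera("side");save(S,"s10",(130,80,310,250),4)
go([522,285,255],-2.856)
Z=dict(pliers=88,ring_center=13,handles=138,tool_block=0)
for n,z in Z.items():
    for nm,c in(("S",S),("T",T),("W",W)):
        r=manip.tip_of(n,c)
        print(n,nm,[(np.round(q["xy"]).tolist(),round(q["score"],2),np.round(onz(c,q["xy"],z)[:2]).tolist()) for q in r[:3]])
E
```

```text
clock: 12.48
eef_pos: [522.1, 286.1, 254.3]
eef_rot: [-1.571, 0.0, -2.853]
wrist_force: [-0.5, -1.5, -0.0]
finger_gap: 75.0
clock 12.63 pos [523.1 283.7 254.3] rot [-1.571  0.    -2.857] gap 75.2 F [ 0.4 -0.4  0. ]
-> [[0.7, -0.7, -1.6], [-0.0, -0.1, -0.0]] dist 1.9 rows 1.0
pliers S [([173.0, 129.0], 0.6, [532.0, 292.0])]
pliers T [([141.0, 225.0], 0.46, [538.0, 294.0])]
pliers W [([255.0, 168.0], 0.87, [532.0, 295.0])]
ring_center S [([191.0, 145.0], 0.55, [572.0, 293.0])]
ring_center T [([150.0, 216.0], 0.72, [574.0, 286.0]), ([257.0, 205.0], 0.71, [575.0, -14.0])]
ring_center W [([272.0, 127.0], 0.64, [567.0, 286.0])]
handles S [([336.0, 262.0], 0.65, [638.0, -275.0]), ([168.0, 111.0], 0.57, [531.0, 307.0])]
handles T [([133.0, 222.0], 0.68, [539.0, 303.0])]
handles W [([256.0, 183.0], 0.76, [530.0, 292.0])]
tool_block S [([173.0, 157.0], 0.94, [516.0, 289.0])]
tool_block T [([153.0, 231.0], 0.58, [533.0, 285.0])]
tool_block W [([337.0, 275.0], 0.42, [402.0, 143.0])]
```

View pics/w10.png

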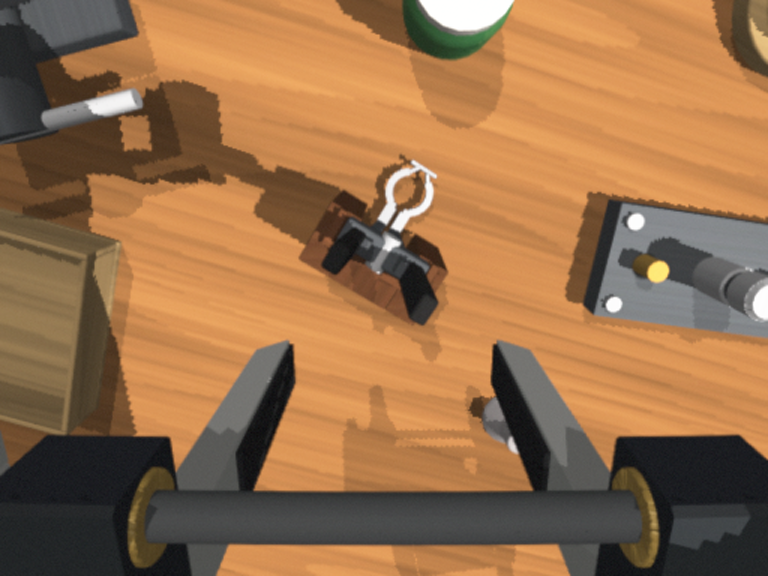

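View pics/s10.png

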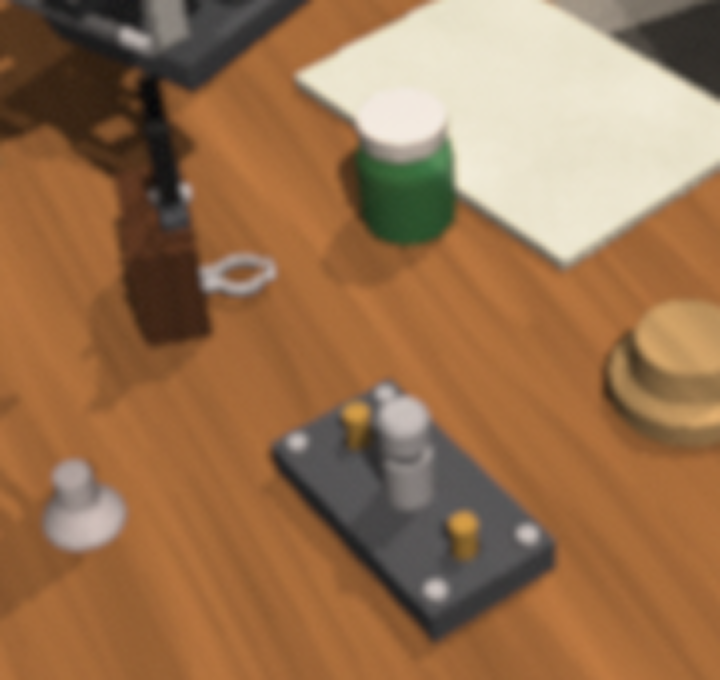

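View pics/t10.png

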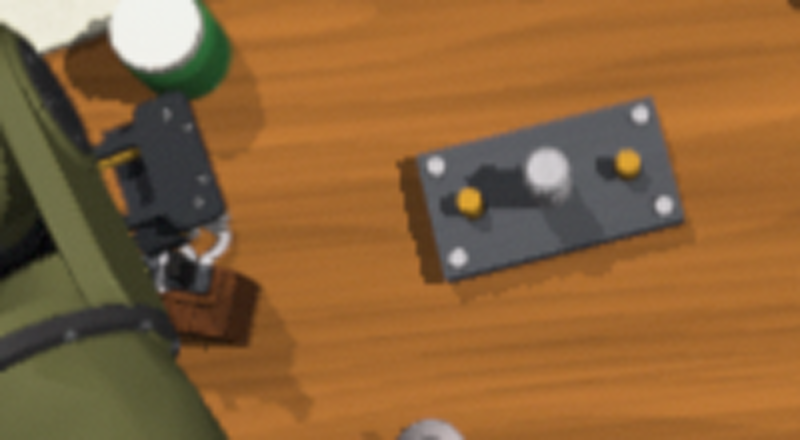

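```bash
python3 - <<'E'
from h import *
W=manip.camera("wrist");save(W,"w11",(190,90,310,230),5);np.save("w11.npy",W,allow_pickle=True);print(manip.read_state()["eef_pos"])
E
```

```text
[522.69346235 284.68653355 254.17622123]
```

View pics/w11.png

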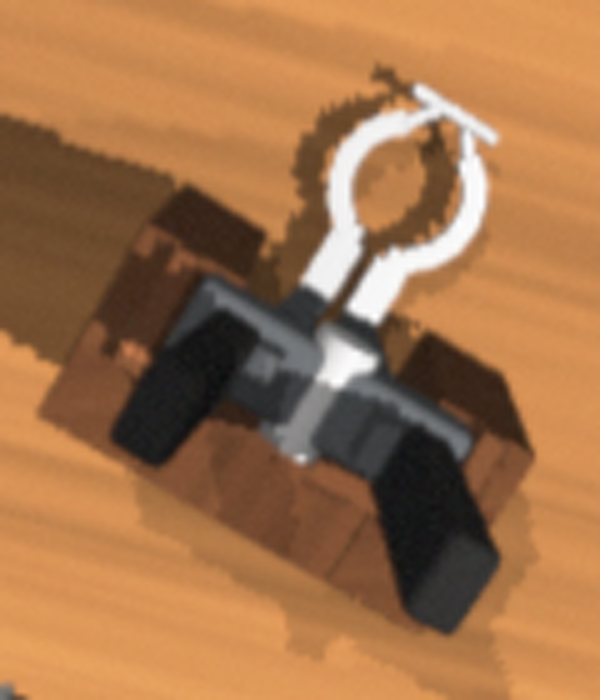

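```bash
python3 - <<'E'
from h import *
W=np.load("w11.npy",allow_pickle=True).item()
f=lambda x,y:(x/5+190-.4,y/5+90-.4)
for z in(81,95):
    a=onz(W,f(207,277),z);b=onz(W,f(475,440),z);d=a-b
    yaw=np.arctan2(-d[0],d[1]);m=(a+b)/2;print(z,a,b,np.linalg.norm(d),"yaw",yaw,"pivot",m-9*np.array([np.cos(yaw),np.sin(yaw),0]))
r=onz(W,f(408,187),15);print("ring",r)
piv=np.array([530,293])
for yaw in(-.25,-.3,-.35,-.4): print(yaw,r[:2]-36*np.array([np.cos(yaw),np.sin(yaw)]))
# bolt head centre (345,350) z?; block corners z80/86
for p in [(40,412),(532,455),(430,632)]: print(onz(W,f(*p),80))
E
```

```text
81 [545.73774017 321.20971705  81.        ] [529.30552384 261.94687472  81.        ] 61.49879847875409 yaw -0.2704817783241104 pivot [528.8488515  293.98305745  81.        ]
95 [548.11395375 320.61925308  95.        ] [532.37886452 263.87060196  95.        ] 58.889748146318155 yaw -0.27048177832411013 pivot [531.57362863 294.64968909  95.        ]
ring [567.29807033 285.27379646  15.        ]
-0.25 [532.41722315 294.18033899]
-0.3 [532.90595672 295.9125239 ]
-0.35 [533.48065267 297.61811753]
-0.4 [534.13987454 299.29285678]
[510.44224882 346.12611763  80.        ]
[529.33426233 249.98762942  80.        ]
[487.75603401 258.55974028  80.        ]
```

```bash
python3 -c "
from h import *
go([531,294.5,215],-3.40)"
```

```text
clock 13.28 pos [522.7 284.7 254.2] rot [-1.571  0.    -2.856] gap 75.0 F [ 1.  -0.3  0.7]
-> [[-10.7, 39.2, -7.1], [0.0, 31.2, -0.0]] dist 41.2 rows 1.0
```

```bash
python3 -m jog '[-2,5,-1,0,7,0,-4,10,-3,0,14,0,-8,20,-5,0,21,0,-10,30,-7,0,28,0,-10.7,39,-7,0,31.2,0,-10.7,39,-7,0,31.2,0,-10.7,39,-7,0,31.2,0]' 75; python3 - <<'E'
from h import *
W=manip.camera("wrist");save(W,"w12",(160,130,360,280),4);np.save("w12.npy",W,allow_pickle=True);go([531,294.5,215],-3.40)
E
```

```text
clock: 13.87
eef_pos: [530.9, 294.4, 215.0]
eef_rot: [-1.57, -0.001, 2.885]
wrist_force: [0.4, 0.5, -0.5]
finger_gap: 75.0
clock 13.92 pos [531.  294.5 215.6] rot [-1.571  0.     2.885] gap 75.1 F [ 0.7 -0.1  0.3]
-> [[0.0, 0.6, -0.0], [0.0, 0.1, -0.0]] dist 0.6 rows 1.0
```

View pics/w12.png

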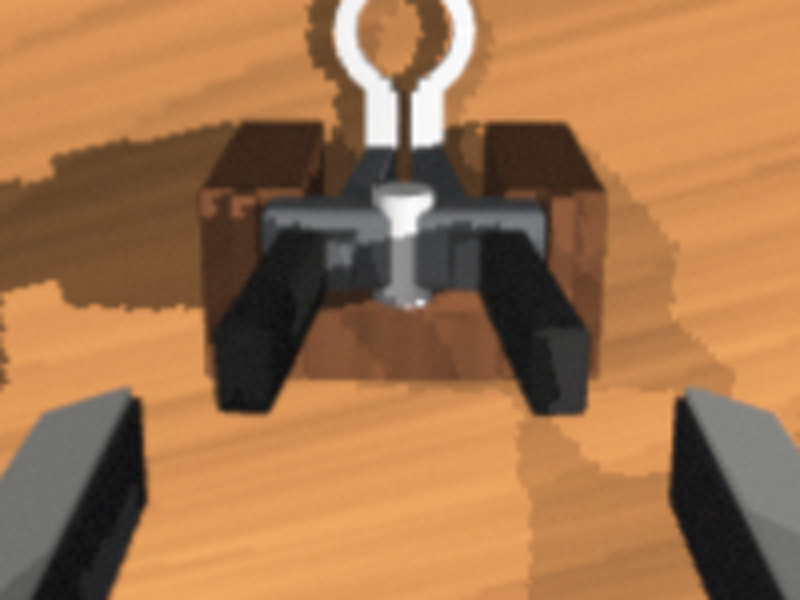

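```bash
python3 - <<'E'
from h import *
W=np.load("w12.npy",allow_pickle=True).item()
f=lambda x,y:(x/4+160-.4,y/4+130-.4)
M=rot([-1.571,0,2.885]);t=np.array([531,294.5,215.4])
for nm,p,z in [("hl low",(245,410),166),("hr low",(560,410),166),("hl up",(240,338),166),("hr up",(560,330),166),("cross L",(263,205),81),("cross R",(546,205),81),("crossTop L",(263,228),95)]:
    print(nm,np.round(M.T@(onz(W,f(*p),z)-t),1))
E
```

```text
hl low [  5.   49.4 -25.6]
hr low [ 5.1 49.4 25.5]
hl up [ -7.4  49.4 -25.9]
hr up [-8.6 49.4 25. ]
cross L [ -7.2 134.4 -30.7]
cross R [ -7.1 134.4  31.2]
crossTop L [ -5.9 120.4 -29.4]
```

```bash
python3 -m jog '[-1,0,-0.5,0,0,0,-1,25,-0.5,0,0,0,-1,50,-0.5,0,0,0,-1,66,-0.5,0,0,0,-1,74,-0.5,0,0,0,-1,74,-0.5,0,0,0,-1,74,-0.5,0,0,0]' && python3 -m jog '[0,0,0,0,0,0,0,0,0,0,0,0,0,0,0,0,0,0,0,0,0,0,0,0,0,0,0,0,0,0,0,0,0,0,0,0]' 40 6; python3 - <<'E'
from h import *
W=manip.camera("wrist");save(W,"w13",(130,90,390,284),3);go([531,294.5,141],-3.40)
E
```

```text
clock: 14.5
eef_pos: [532.4, 294.8, 142.2]
eef_rot: [-1.571, 0.001, 2.883]
wrist_force: [0.3, 0.1, 0.4]
finger_gap: 75.1
clock: 15.0
eef_pos: [532.8, 295.1, 143.1]
eef_rot: [-1.573, 0.002, 2.883]
wrist_force: [-0.4, 0.3, 8.6]
finger_gap: 54.8
clock 15.05 pos [532.8 295.  143. ] rot [-1.573e+00  2.000e-03  2.883e+00] gap 54.8 F [-0.5  0.7  8.6]
-> [[1.6, 2.0, 1.0], [0.1, -0.0, -0.1]] dist 2.8 rows 1.0
```

View pics/w13.png

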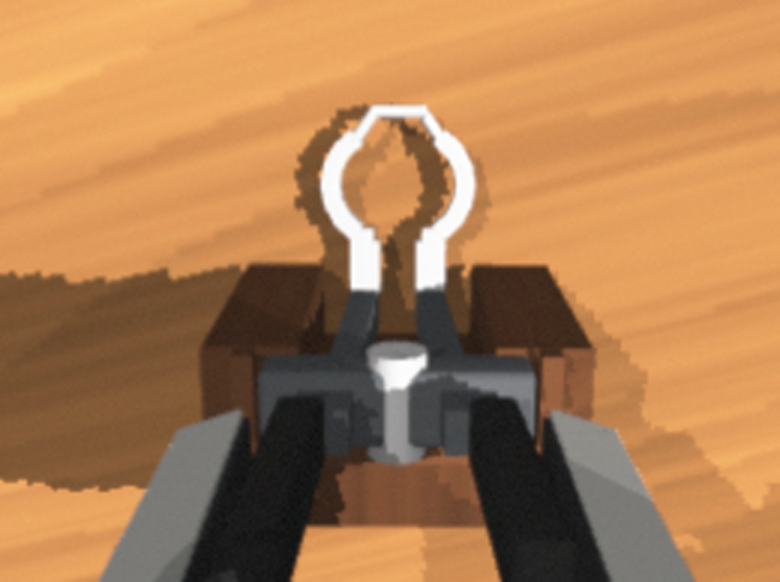

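```bash
python3 -m jog '[0,-4,0,0,0,0,0,-8,0,0,0,0,0,-14,0,0,0,0,0,-20,0,0,0,0,0,-20,0,0,0,0]' 40 8; python3 - <<'E'
from h import *
W=manip.camera("wrist");save(W,"w14",(130,90,390,284),3);go([531,294.5,141],-3.40)
S=manip.camera("side");save(S,"s14",(110,60,310,200),4)
E
```

```text
clock: 15.47
eef_pos: [532.5, 294.8, 162.7]
eef_rot: [-1.572, 0.001, 2.883]
wrist_force: [-0.2, 0.4, -1.4]
finger_gap: 48.0
clock 15.52 pos [532.3 294.8 162. ] rot [-1.572e+00  1.000e-03  2.883e+00] gap 47.9 F [-0.1 -0.6 -2.2]
-> [[1.2, 21.0, 0.6], [0.0, -0.0, -0.1]] dist 21.0 rows 1.0
```

View pics/w14.png

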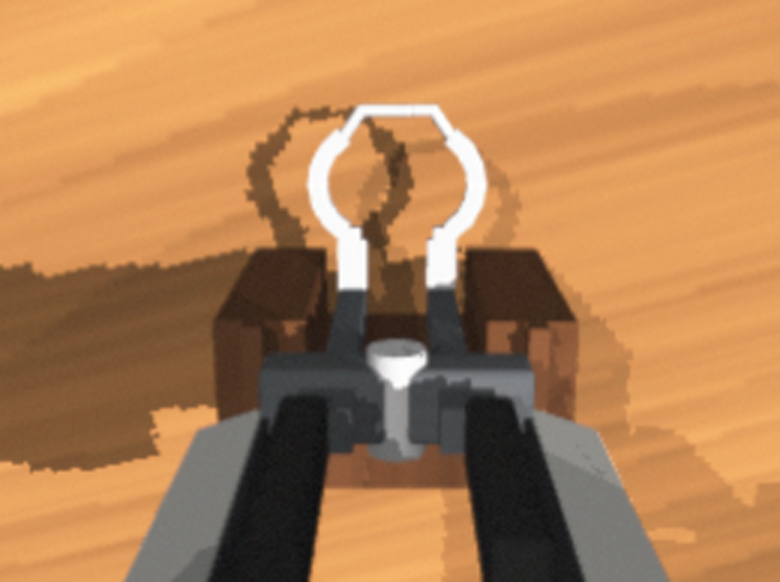

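View pics/s14.png

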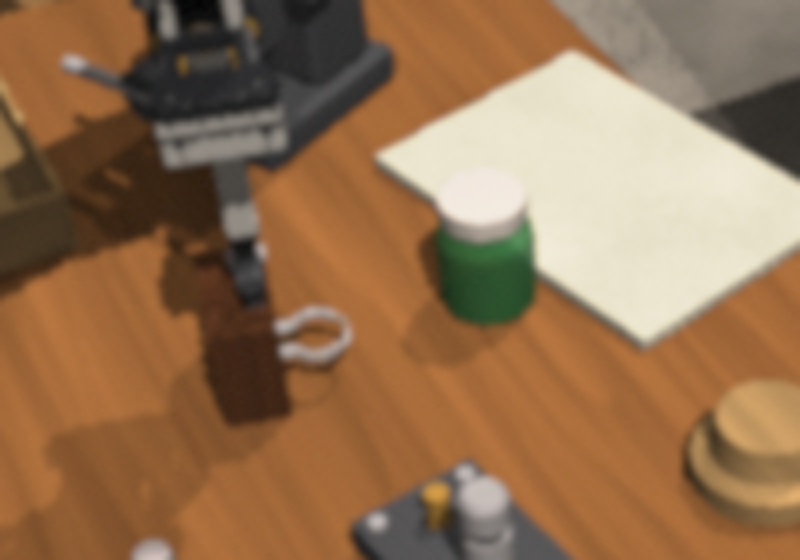

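```bash
python3 -m jog '[0,0,0,0,0,0,0,0,0,0,0,0,0,-30,0,0,0,0,0,-60,0,0,0,0,0,-85,0,0,0,0,0,-85,0,0,0,0,0,-85,0,0,0,0]' 40 22; python3 - <<'E'
from h import *
W=manip.camera("wrist");save(W,"w15",(130,90,390,284),3);np.save("w15.npy",W,allow_pickle=True)
c,s=np.cos(-.26),np.sin(-.26);x=575.7-36*c;y=39.5-36*s;print(x,y)
go([x,y,247],-3.40)
for q in manip.tip_of("ring_center",W)[:2]:print(q)
E
```

```text
clock: 16.15
eef_pos: [532.3, 294.8, 246.7]
eef_rot: [-1.572, 0.001, 2.883]
wrist_force: [-0.5, -0.4, -3.3]
finger_gap: 47.6
540.9099607871576 48.75489986811758
clock 16.2 pos [531.8 294.5 245.1] rot [-1.570e+00 -1.000e-03  2.883e+00] gap 47.4 F [-0.4  0.1 -2.7]
-> [[-71.7, -1.8, 235.2], [-0.0, -0.0, 0.0]] dist 245.9 rows 6.0
{'xy': [263.4, 223.1], 'score': 0.67}
```

View pics/w15.png

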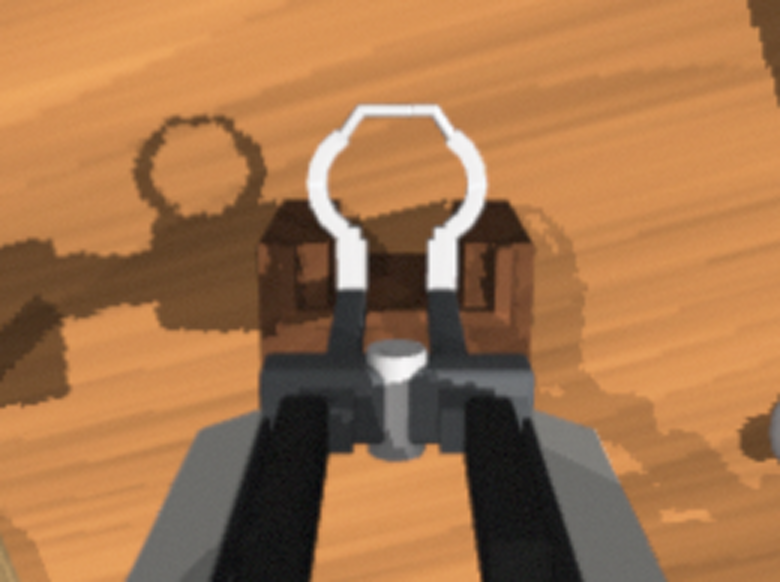

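```bash
python3 -m jog '[-10,0,30,0,0,0,-22,0,70,0,0,0,-34,0,110,0,0,0,-46,0,150,0,0,0,-58,0,190,0,0,0,-68,0,222,0,0,0,-71.7,0,235,0,0,0,-71.7,0,235,0,0,0,-71.7,0,235,0,0,0]'; python3 - <<'E'
from h import *
W=manip.camera("wrist");save(W,"w16",(130,90,390,284),3);np.save("w16.npy",W,allow_pickle=True)
S=manip.camera("side");save(S,"s16",(160,120,310,240),5);np.save("s16.npy",S,allow_pickle=True)
go([540.9,48.8,247],-3.40)
for nm,c in(("W",W),("S",S)):
  for n in ("ring_center","pliers","stub_end"):
    for q in manip.tip_of(n,c)[:2]:print(nm,n,q)
E
```

```text
clock: 17.0
eef_pos: [541.0, 49.2, 245.1]
eef_rot: [-1.571, -0.002, 2.882]
wrist_force: [-0.2, 0.5, -2.5]
finger_gap: 47.1
clock 17.1 pos [541.1  50.4 245.5] rot [-1.571e+00 -1.000e-03  2.884e+00] gap 47.5 F [-0.1  0.5 -2. ]
-> [[-0.2, -1.5, 1.6], [-0.0, 0.0, 0.1]] dist 2.2 rows 1.0
W ring_center {'xy': [219.3, 148.5], 'score': 0.35}
W pliers {'xy': [262.5, 224.0], 'score': 0.72}
W stub_end {'xy': [260.8, 134.4], 'score': 0.74}
W stub_end {'xy': [263.5, 144.6], 'score': 0.57}
S ring_center {'xy': [226.6, 177.0], 'score': 0.75}
S ring_center {'xy': [226.7, 192.0], 'score': 0.36}
S pliers {'xy': [210.1, 154.1], 'score': 0.6}
S stub_end {'xy': [235.2, 186.7], 'score': 0.78}
S stub_end {'xy': [334.5, 261.2], 'score': 0.25}
```

View pics/w16.png

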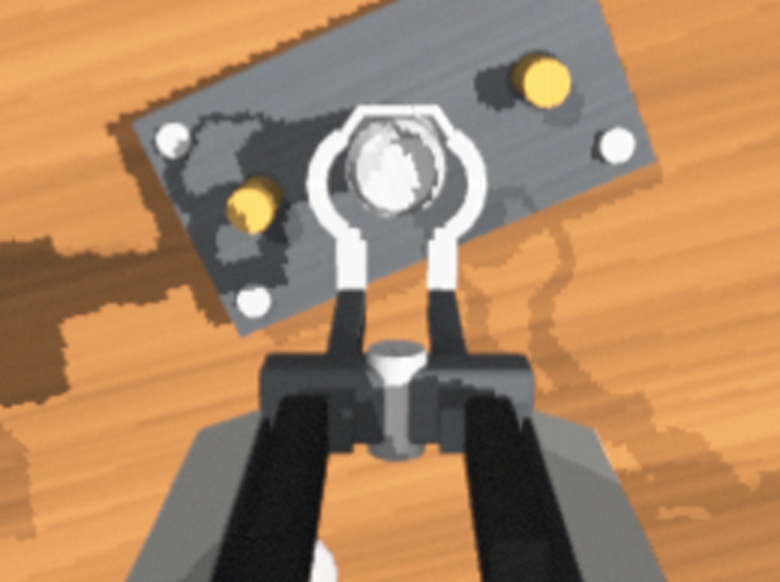

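View pics/s16.png

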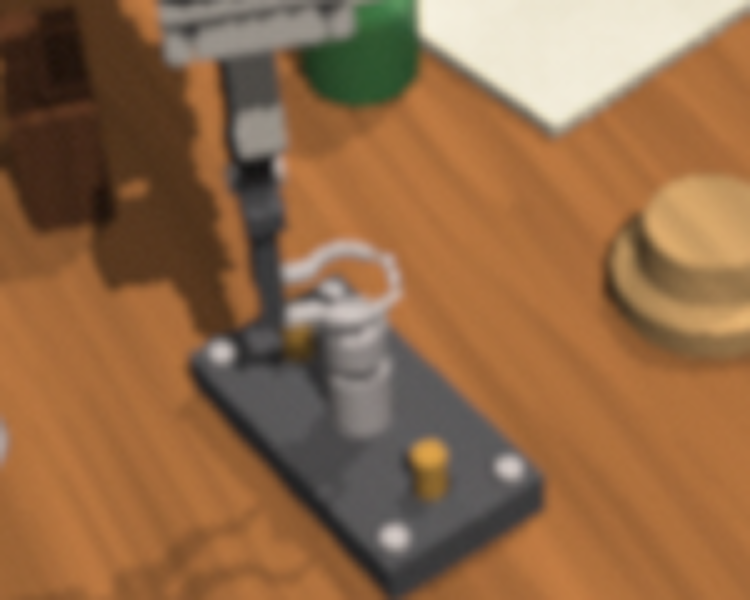

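```bash
python3 - <<'E'
from h import *
W=np.load("w16.npy",allow_pickle=True).item();S=np.load("s16.npy",allow_pickle=True).item()
f=lambda x,y:np.array((x/3+130-.33,y/3+90-.33))
t=np.array([541.2,49.7,245.3]);M=rot([-1.571,0,2.883])
for zr in(112,114,116,118,120):
    p=onz(W,f(397,184),zr);a=onz(W,f(307,184),zr);b=onz(W,f(487,184),zr);k=onz(W,f(397,110),zr)
    print(zr,np.round(p,1),"tool",np.round(M.T@(p-t),1),"width",np.linalg.norm(a-b).round(1),"tie",np.linalg.norm(k-p).round(1), "side px",((proj(S,p)+.4-[160,120])*5).round(0))
def pts(c,z,r,n=60):
    q=np.linspace(0,2*np.pi,n);return np.c_[c[0]+r*np.cos(q),c[1]+r*np.sin(q),np.full(n,z)]
im=cv2.resize(W["img"][90:284,130:390,::-1],None,fx=3,fy=3,interpolation=cv2.INTER_CUBIC)
c=(575.7,39.5)
for z,r,col in((94,15,(0,0,255)),(26,15,(0,255,0))):
    q=((proj(W,pts(c,z,r))+.33-[130,90])*3); cv2.polylines(im,[np.int32(q)],True,col,1)
cv2.imwrite("pics/w16o.png",im)
im=cv2.resize(S["img"][120:240,160:310,::-1],None,fx=5,fy=5,interpolation=cv2.INTER_CUBIC)
for z,r,col in((94,15,(0,0,255)),(70,15,(255,255,0)),(62,15,(255,255,0)),(26,15,(0,255,0))):
    q=((proj(S,pts(c,z,r))+.4-[160,120])*5); cv2.polylines(im,[np.int32(q)],True,col,1)
cv2.imwrite("pics/s16o.png",im)
E
```

```text
112 [573.2  39.4 112. ] tool [-33.5 133.3   1.8] width 51.1 tie 20.8 side px [[348. 288.]]
114 [573.5  39.3 114. ] tool [-33.9 131.3   1.8] width 50.7 tie 20.6 side px [[349. 285.]]
116 [573.8  39.2 116. ] tool [-34.2 129.3   1.8] width 50.3 tie 20.5 side px [[349. 282.]]
118 [574.1  39.1 118. ] tool [-34.6 127.3   1.8] width 50.0 tie 20.3 side px [[349. 279.]]
120 [574.5  39.1 120. ] tool [-34.9 125.3   1.8] width 49.6 tie 20.2 side px [[350. 275.]]
```

View pics/w16o.png

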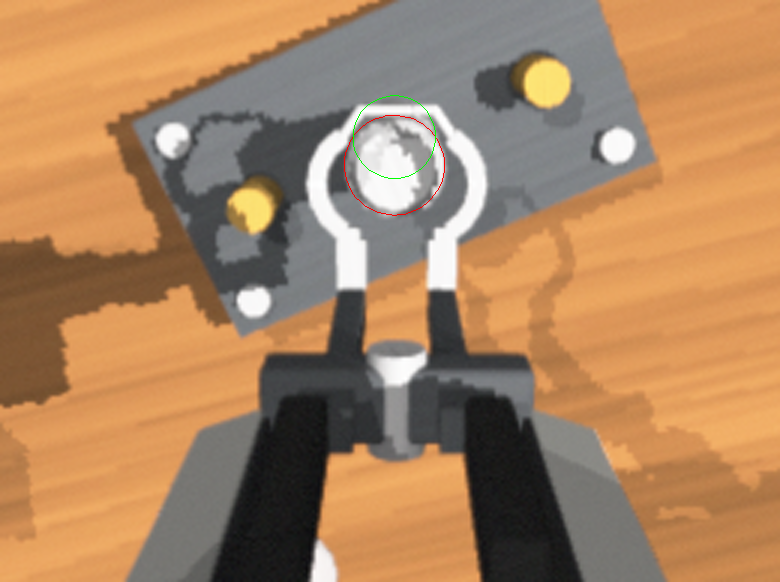

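View pics/s16o.png

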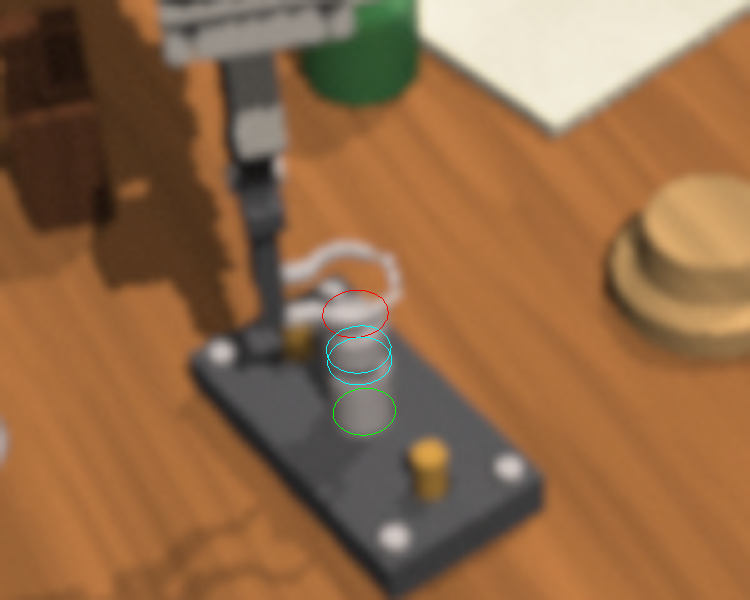

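```bash
python3 - <<'E'
from h import *
W0=np.load("w12.npy",allow_pickle=True).item();W=np.load("w16.npy",allow_pickle=True).item();W1=np.load("w11.npy",allow_pickle=True).item()
S=np.load("s16.npy",allow_pickle=True).item()
def white(c,box):
    x0,y0,x1,y1=box;im=c["img"][y0:y1,x0:x1].astype(int);return (im.min(2)>185)
# subpixel width by rows: integrate brightness of min channel
def rows(c,x0,x1,y0,y1):
    for y in range(y0,y1):
        r=c["img"][y,x0:x1].min(1).astype(float)
        m=r>165
        if m.any():
            xs=np.nonzero(m)[0];l,h=xs[0],xs[-1]
            sl=x0+l-(r[l]-165)/(r[l]-r[l-1]+1e-9); sh=x0+h+(r[h]-165)/(r[h]-r[h+1]+1e-9)
            print(y,round(sl,2),round(sh,2),round(sh-sl,2),round((sl+sh)/2,2))
print("w12");rows(W0,235,290,131,146)
print("w16");rows(W,222,300,143,160)
f=lambda z,c,a,b,y:np.linalg.norm(onz(c,(a,y),z)-onz(c,(b,y),z))
print("mm/px w12 z13,15",f(13,W0,244,279,138)/35,f(15,W0,244,279,138)/35)
for z in(108,112,116,120):print(z,f(z,W,232,292,151)/60)
E
```

```text
w12
131 244.49 277.19 32.7 260.84
132 243.99 277.52 33.53 260.76
133 243.73 277.74 34.0 260.73
134 243.57 277.82 34.25 260.69
135 243.45 277.98 34.52 260.71
136 243.38 278.24 34.86 260.81
137 243.2 278.37 35.16 260.79
138 243.24 278.21 34.97 260.73
139 243.41 278.06 34.66 260.74
140 243.48 277.88 34.4 260.68
141 243.61 277.71 34.1 260.66
142 243.86 277.61 33.75 260.74
143 244.04 277.31 33.26 260.68
144 244.65 276.77 32.12 260.71
145 245.16 276.31 31.16 260.73
w16
143 233.34 290.79 57.46 262.07
144 232.77 291.34 58.57 262.06
145 232.57 291.69 59.12 262.13
146 232.45 291.8 59.35 262.13
147 232.32 291.79 59.47 262.06
148 232.22 291.89 59.67 262.06
149 231.98 291.99 60.01 261.98
150 231.68 292.06 60.38 261.87
151 231.59 292.31 60.72 261.95
152 231.76 292.11 60.35 261.94
153 231.91 291.88 59.96 261.9
154 232.25 291.76 59.52 262.01
155 232.41 291.56 59.15 261.98
156 232.48 291.34 58.86 261.91
157 232.48 291.13 58.65 261.8
158 232.52 290.86 58.33 261.69
159 233.08 290.55 57.46 261.82
mm/px w12 z13,15 1.0425651128866562 1.0367544839347747
108 0.8626463685876773
112 0.8509001306154225
116 0.8391538926431665
120 0.8274076546709112
```

```bash
python3 -m jog '[-1.5,0,-0.8,0,0,0,-1.5,4,-0.8,0,0,0,-1.5,8,-0.8,0,0,0,-1.5,8,-0.8,0,0,0,-1.5,8,-0.8,0,0,0]'; cat > ov.py <<'E'
from h import *
import sys
def ringpts(c,yaw,z,dz=0):
    out=[]
    ax=np.array([np.cos(yaw),np.sin(yaw)]);ay=np.array([-np.sin(yaw),np.cos(yaw)])
    for s in(1,-1):
        for r in(13,18):
            q=np.radians(np.linspace(-65,65,30))
            P=[np.r_[np.array(c)+ax*r*np.sin(a)+ay*s*(6.75+r*np.cos(a)),z] for a in q];out.append(np.array(P))
    return out
def pts(c,z,r,n=60):
    q=np.linspace(0,2*np.pi,n);return np.c_[c[0]+r*np.cos(q),c[1]+r*np.sin(q),np.full(n,z)]
def draw(c,name,box,k,stub,ring,zr,yaw=-.26):
    x0,y0,x1,y1=box
    im=cv2.resize(c["img"][y0:y1,x0:x1,::-1],None,fx=k,fy=k,interpolation=cv2.INTER_CUBIC);cv2.imwrite(f"pics/{name}.png",im)
    im=im.copy();g=lambda P:np.int32((proj(c,P)+.5-.5/k-[x0,y0])*k)
    for z,col in((94,(0,0,255)),(70,(255,255,0)),(62,(255,255,0)),(26,(0,255,0))): cv2.polylines(im,[g(pts(stub,z,15))],True,col,1)
    for P in ringpts(ring,yaw,zr): cv2.polylines(im,[g(P)],False,(255,0,255),1)
    cv2.imwrite(f"pics/{name}o.png",im)
E
python3 - <<'E'
from ov import *
W=manip.camera("wrist");S=manip.camera("side");T=manip.camera("top")
for n,c in zip("WST",(W,S,T)):np.save(f"a{n}.npy",c,allow_pickle=True)
st=(575.7,39.5)
draw(W,"aw",(200,90,330,190),6,st,st,109);draw(S,"as",(180,140,270,220),8,st,st,109);draw(T,"at",(190,170,290,240),8,st,st,109)
a=cv2.imread("pics/aso.png");b=cv2.imread("pics/ato.png");print(a.shape,b.shape)
go([541,49,237],-3.4)
E
```

```text
clock: 17.82
eef_pos: [542.8, 49.5, 237.8]
eef_rot: [-1.571, -0.001, 2.883]
wrist_force: [-0.1, -0.2, -3.5]
finger_gap: 47.3
(640, 720, 3) (560, 800, 3)
clock 17.97 pos [542.9  49.5 238.3] rot [-1.571  0.     2.883] gap 47.2 F [-0.6  0.5 -2.5]
-> [[1.7, 1.3, 1.0], [0.0, -0.0, -0.0]] dist 2.4 rows 1.0
```

View pics/awo.png

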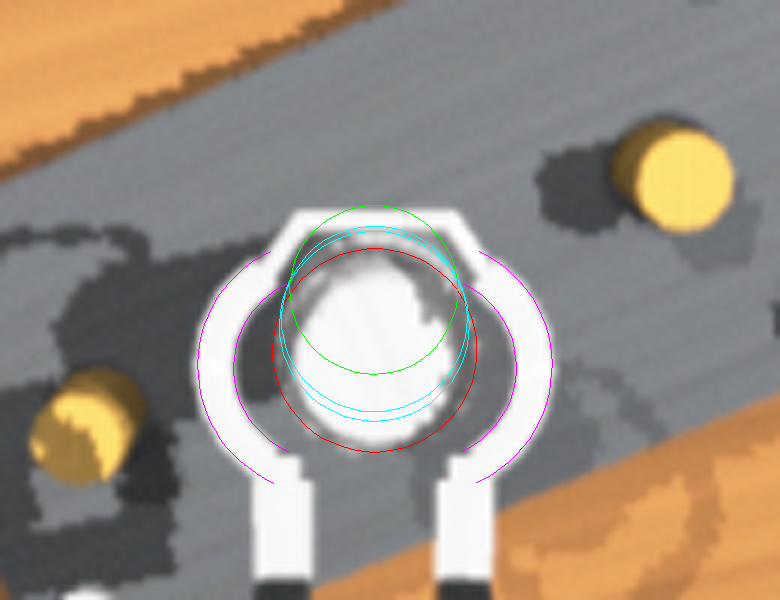

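View pics/aso.png

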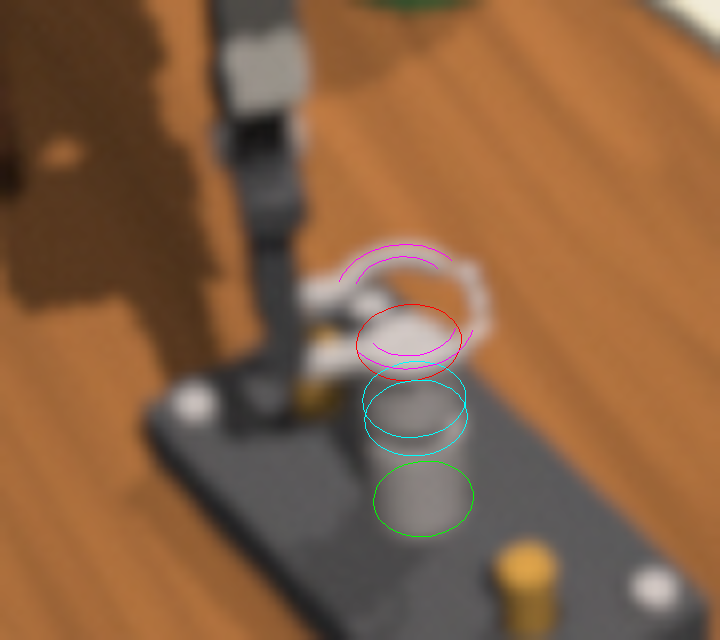

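View pics/ato.png

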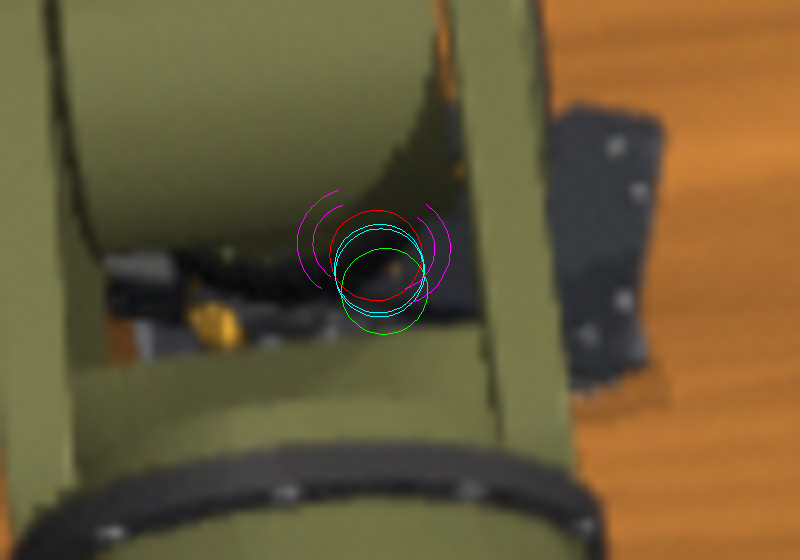

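```bash
python3 -m jog '[0,3,0,0,0,0,0,6,0,0,0,0,0,9,0,0,0,0,0,12,0,0,0,0,0,15,0,0,0,0,0,18,0,0,0,0,0,18,0,0,0,0]'; python3 - <<'E'
from ov import *
W=manip.camera("wrist");S=manip.camera("side")
st=(575.7,39.5)
draw(W,"bw",(200,90,330,190),6,st,st,91);draw(S,"bs",(180,140,270,220),8,st,st,91)
go([541,49,237],-3.4)
E
```

```text
clock: 18.55
eef_pos: [542.7, 49.5, 219.4]
eef_rot: [-1.57, -0.001, 2.883]
wrist_force: [-0.6, 0.6, -1.3]
finger_gap: 47.7
clock 18.65 pos [542.9  49.5 220.1] rot [-1.571 -0.     2.883] gap 47.1 F [ 0.2 -0.3 -3. ]
-> [[1.7, -16.9, 1.0], [-0.0, -0.0, 0.0]] dist 17.0 rows 1.0
```

View pics/bwo.png

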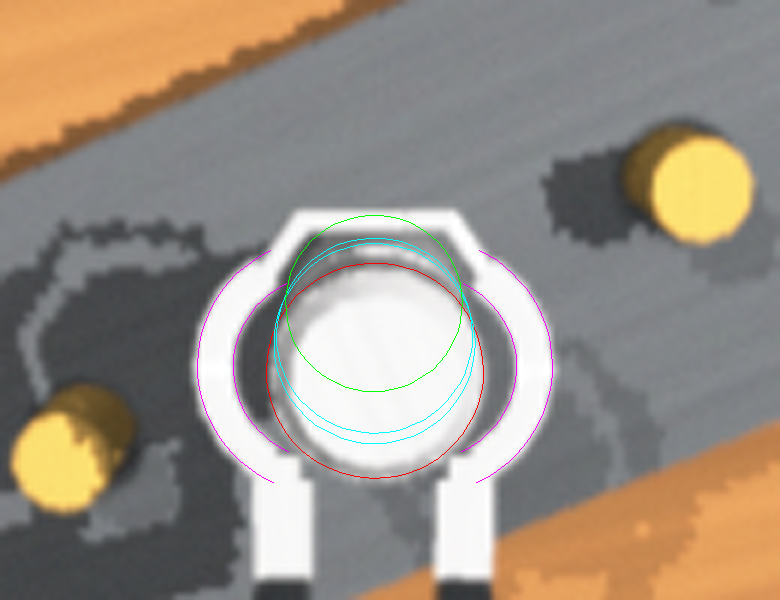

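View pics/bso.png

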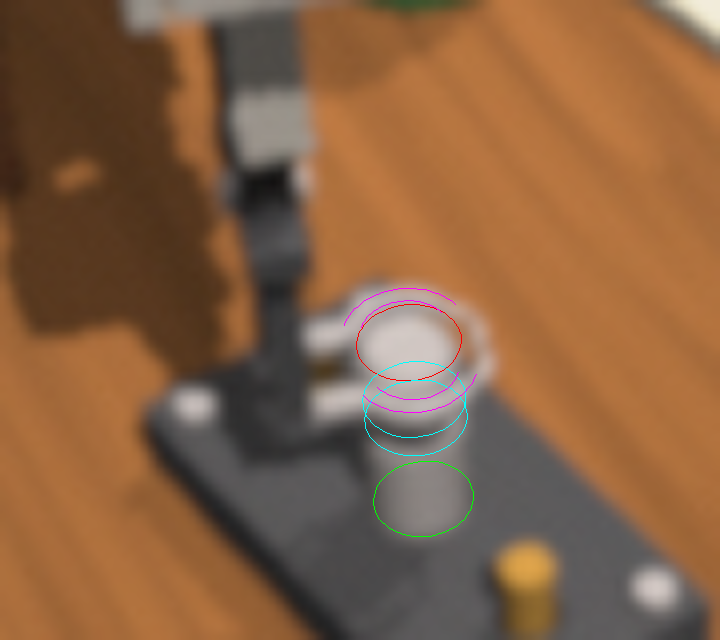

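```bash
python3 -m jog '[0,3,-0.2,0,0,0,0,6,-0.2,0,0,0,0,9,-0.2,0,0,0,0,12,-0.2,0,0,0,0,15,-0.2,0,0,0,0,18,-0.2,0,0,0,0,21,-0.2,0,0,0,0,23,-0.2,0,0,0,0,23,-0.2,0,0,0,0,23,-0.2,0,0,0]'; python3 - <<'E'
from ov import *
W=manip.camera("wrist");S=manip.camera("side")
for n,c in zip("WS",(W,S)):np.save(f"c{n}.npy",c,allow_pickle=True)
st=(575.7,39.5)
draw(W,"cw",(200,90,330,190),6,st,st,68);draw(S,"cs",(180,140,270,220),8,st,st,68)
go([541,49,237],-3.4)
E
```

```text
clock: 19.48
eef_pos: [543.0, 49.7, 197.2]
eef_rot: [-1.571, -0.0, 2.883]
wrist_force: [0.3, 0.7, -2.2]
finger_gap: 47.4
clock 19.58 pos [543.   49.7 197.3] rot [-1.571  0.     2.883] gap 47.5 F [ 0.2  0.6 -2. ]
-> [[1.8, -39.7, 1.2], [0.0, -0.0, -0.0]] dist 39.7 rows 1.0
```

View pics/cwo.png

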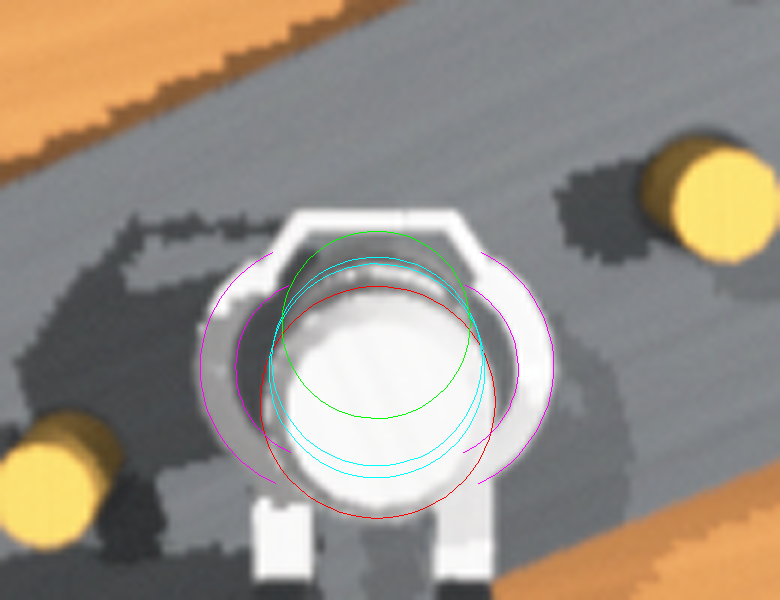

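View pics/cso.png

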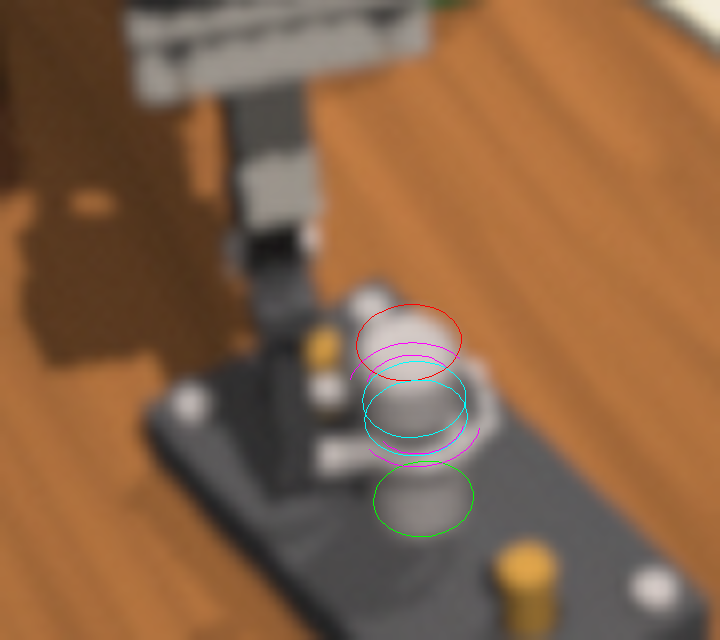

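View pics/cs.png

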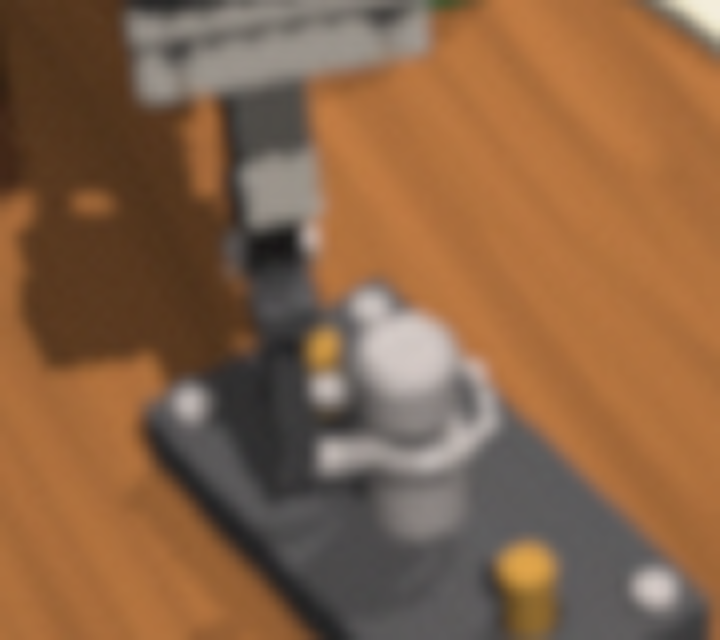

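```bash
python3 - <<'E'
from ov import *
A=np.load("s16.npy",allow_pickle=True).item();C=np.load("cS.npy",allow_pickle=True).item()
st=np.array((575.7,39.5));d=np.array(C["origin"])[:2]-st;d/=np.linalg.norm(d)
for r,z in((15,26),(15,62),(12,62),(12,70),(15,70),(15,94),(-15,94),(9.25,26)):
    print(r,z,proj(C,np.r_[st+d*r,z]).round(2))
ang=-.26;ay=np.array([-np.sin(ang),np.cos(ang)]);ax=np.array([np.cos(ang),np.sin(ang)])
print("dir in ring frame",d@ax,d@ay)
for rr in(13,18):
    # intersect near line: approx arc extent toward d
    best=max((proj(C,np.r_[st+ax*rr*np.sin(a)-ay*(6.75+rr*np.cos(a)),z])[0,1],) for a in np.radians(np.linspace(-65,65,131)) for z in(66,))
    print("ring",rr,best)
for c,n in((A,"A"),(C,"C")):
    g=c["img"].astype(int).sum(2)//3
    print(n);
    for col in(228,230,232,234): print(col,list(zip(range(176,212),g[176:212,col])))
big=np.hstack([cv2.resize(c["img"][165:215,205:255,::-1],None,fx=8,fy=8,interpolation=cv2.INTER_NEAREST) for c in(A,C)]);cv2.imwrite("pics/cmp.png",big)
E
```

```text
15 26 [[232.95 206.6 ]]
15 62 [[232.02 196.52]]
12 62 [[231.93 195.56]]
12 70 [[231.72 193.25]]
15 70 [[231.81 194.21]]
15 94 [[231.15 187.11]]
-15 94 [[230.28 177.69]]
9.25 26 [[232.78 204.78]]
dir in ring frame -0.13285902721439408 -0.9911349448423483
ring 13 (np.float64(196.86846969181713),)
ring 18 (np.float64(198.49417390672969),)
A
228 [(176, np.int64(123)), (177, np.int64(142)), (178, np.int64(150)), (179, np.int64(151)), (180, np.int64(165)), (181, np.int64(187)), (182, np.int64(197)), (183, np.int64(186)), (184, np.int64(157)), (185, np.int64(122)), (186, np.int64(109)), (187, np.int64(129)), (188, np.int64(142)), (189, np.int64(134)), (190, np.int64(122)), (191, np.int64(117)), (192, np.int64(115)), (193, np.int64(108)), (194, np.int64(100)), (195, np.int64(110)), (196, np.int64(126)), (197, np.int64(122)), (198, np.int64(113)), (199, np.int64(107)), (200, np.int64(106)), (201, np.int64(105)), (202, np.int64(104)), (203, np.int64(104)), (204, np.int64(102)), (205, np.int64(96)), (206, np.int64(91)), (207, np.int64(79)), (208, np.int64(74)), (209, np.int64(73)), (210, np.int
[... 4873 characters left out ...]
, (180, np.int64(166)), (181, np.int64(186)), (182, np.int64(195)), (183, np.int64(198)), (184, np.int64(199)), (185, np.int64(195)), (186, np.int64(189)), (187, np.int64(174)), (188, np.int64(153)), (189, np.int64(138)), (190, np.int64(132)), (191, np.int64(130)), (192, np.int64(129)), (193, np.int64(119)), (194, np.int64(117)), (195, np.int64(138)), (196, np.int64(170)), (197, np.int64(179)), (198, np.int64(154)), (199, np.int64(119)), (200, np.int64(113)), (201, np.int64(126)), (202, np.int64(133)), (203, np.int64(134)), (204, np.int64(135)), (205, np.int64(131)), (206, np.int64(118)), (207, np.int64(97)), (208, np.int64(86)), (209, np.int64(85)), (210, np.int64(85)), (211, np.int64(84))]
```

View pics/cmp.png

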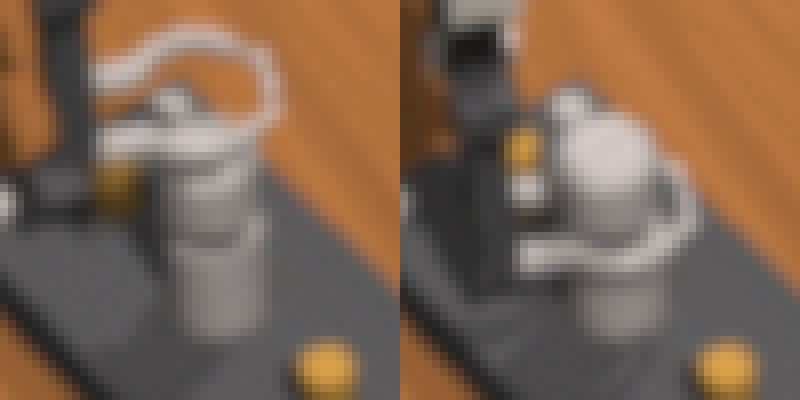

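```bash
python3 - <<'E'
from ov import *
C=np.load("cW.npy",allow_pickle=True).item();B=np.load("w16.npy",allow_pickle=True).item()
print("stub at z68 in W",proj(C,[575.7,39.5,68.5]))
g=C["img"].min(2).astype(int)
# shadow-tolerant: print ring right arc outer/inner at rows, arms, tie
for c in(B,C):
    h=c["img"].min(2).astype(float)
    for y in(148,151,154): 
        print(y,[int(v) for v in h[y,228:244]],[int(v) for v in h[y,280:296]])
    print("tie",[int(v) for v in h[122:132,262]],"arms row180",[int(v) for v in h[180,240:256]],[int(v) for v in h[180,268:285]])
# stub top circle: edges by rows
h=C["img"].min(2).astype(int)
for y in(150,155,160,165,168): print(y,list(h[y,240:290]))
print("pred stub top", [ (proj(C,np.r_[575.7,39.5,94]))[0].round(2)])
print("col261",list(h[140:182,261]))
E
```

```text
stub at z68 in W [[262.42206775 151.34622787]]
148 [72, 73, 72, 81, 144, 238, 247, 248, 249, 249, 237, 142, 81, 71, 70, 73] [106, 106, 110, 109, 117, 174, 243, 248, 249, 249, 248, 230, 157, 131, 130, 130]
151 [73, 73, 72, 99, 210, 248, 253, 253, 254, 254, 224, 121, 74, 71, 66, 68] [110, 110, 111, 110, 110, 133, 232, 251, 252, 249, 249, 247, 179, 134, 127, 128]
154 [71, 72, 72, 77, 141, 238, 248, 248, 249, 249, 241, 160, 91, 103, 106, 108] [110, 109, 110, 111, 115, 168, 243, 247, 248, 249, 249, 230, 145, 114, 110, 110]
tie [129, 128, 140, 222, 248, 243, 192, 167, 197, 179] arms row180 [124, 134, 202, 244, 248, 248, 247, 248, 249, 248, 247, 233, 162, 128, 124, 125] [84, 81, 84, 96, 171, 243, 248, 248, 248, 248, 249, 249, 248, 245, 154, 90, 86]
148 [73, 73, 72, 74, 94, 140, 149, 152, 152, 152, 136, 92, 73, 71, 70, 70] [167, 119, 111, 108, 118, 173, 244, 248, 248, 249, 249, 232, 159, 121, 114, 114]
151 [73, 71, 73, 79, 116, 143, 157, 163, 172, 169, 124, 85, 73, 74, 74, 72] [238, 193, 130, 113, 114, 136, 239, 252, 253, 254, 252, 247, 188, 136, 115, 112]
154 [72, 75, 71, 72, 96, 140, 148, 
[... 4095 characters left out ...]
4(110), np.int64(108)]
pred stub top [array([262.52, 156.93])]
col261 [np.int64(225), np.int64(224), np.int64(225), np.int64(232), np.int64(244), np.int64(248), np.int64(247), np.int64(247), np.int64(247), np.int64(246), np.int64(247), np.int64(247), np.int64(248), np.int64(249), np.int64(250), np.int64(250), np.int64(250), np.int64(250), np.int64(249), np.int64(249), np.int64(248), np.int64(247), np.int64(247), np.int64(247), np.int64(247), np.int64(248), np.int64(248), np.int64(248), np.int64(249), np.int64(249), np.int64(249), np.int64(249), np.int64(249), np.int64(243), np.int64(202), np.int64(167), np.int64(162), np.int64(133), np.int64(112), np.int64(108), np.int64(105), np.int64(111)]
```

```bash
python3 -m jog '[0.2,0.3,0.3,0,0,0,0.3,0.6,0.6,0,0,0,0.3,0.6,0.6,0,0,0,0.3,0.6,0.6,0,0,0,0.3,0.6,0.6,0,0,0]'; python3 - <<'E'
from ov import *
W=manip.camera("wrist");S=manip.camera("side")
save(W,"d",(170,80,355,210),4);save(S,"ds",(180,140,270,220),8)
for n in("ring_center","groove"):
    for c in(W,S): print(n,[(q["xy"],round(q["score"],2)) for q in manip.tip_of(n,c)[:2]])
for i in range(1):
    s=manip.read_state();print(s["clock"],s["eef_pos"],s["eef_rot"],s["wrist_force"],s["moment"],s["finger_gap"])
E
```

```text
clock: 20.0
eef_pos: [542.5, 49.2, 196.6]
eef_rot: [-1.571, 0.0, 2.883]
wrist_force: [0.7, 0.5, -2.4]
finger_gap: 47.5
ring_center []
ring_center [([247.4, 214.3], 0.57), ([230.2, 188.8], 0.55)]
groove [([260.3, 153.9], 0.89)]
groove [([228.5, 191.0], 0.63)]
20.3 [542.49585464  49.18351275 196.55867139] [-1.57077466e+00 -3.55723747e-05  2.88282753e+00] [ 0.44592683  0.78900049 -2.68585976] [0.09707878 0.02319975 0.0149033 ] 47.19554713360151
```

View pics/d.png

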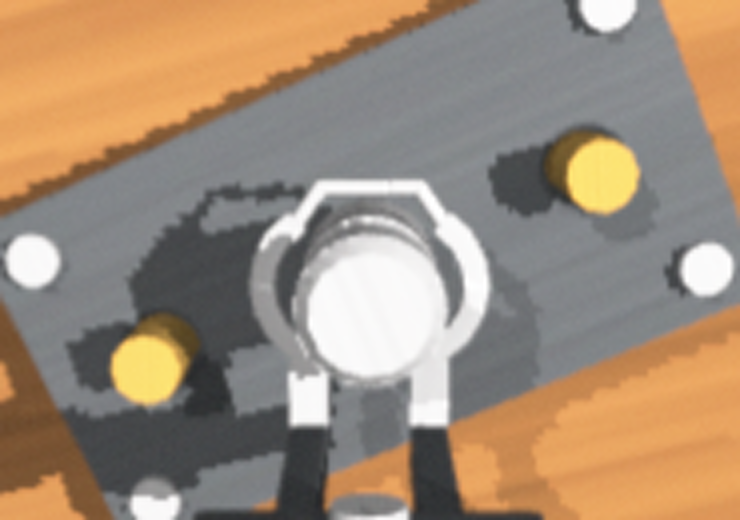

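View pics/ds.png

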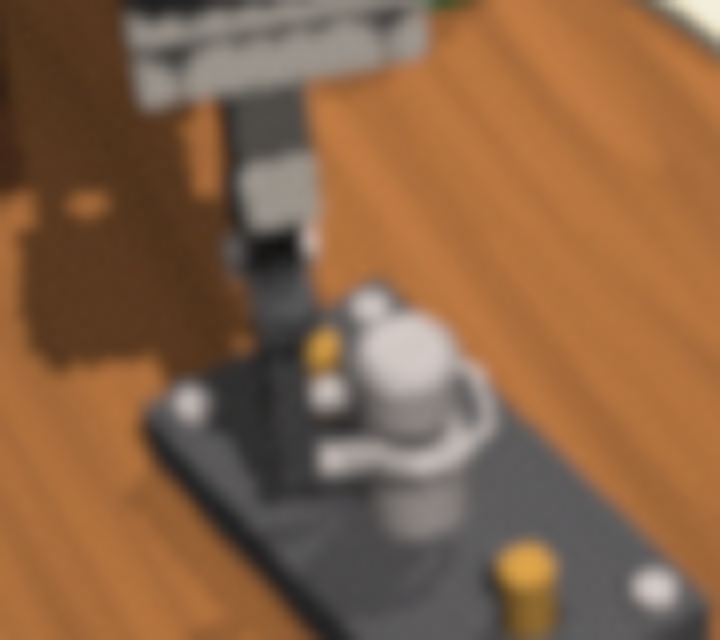

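```bash
python3 - <<'E'
from h import *
W=manip.camera("wrist")
for z in(48,50.5):print(z,onz(W,(320.1,123.4),z),onz(W,(207.2,172),z))
print(manip.sign_off())
s=manip.read_state();print(s["clock"],s["eef_pos"],s["wrist_force"],s["finger_gap"])
E
```

```text
48 [582.92690859 -15.50949185  48.        ] [566.64086785  93.36893265  48.        ]
50.5 [583.2481899  -15.15792908  50.5       ] [567.09546501  92.82922795  50.5       ]
the job is handed in; nothing more can be done
None
the job is handed in; nothing more can be done
```

Both pins are in their bores. The snap ring is held spread around the stub at the groove, with the arm still gripping the pliers. I handed the job in at about 20.4 s of the 66 s allowed.

**Pins:** I took the two brass pins only, leaving the black and pink look-alikes alone. The last pictures show both pin tops within about 1 mm of their bore centres, and both seem to stand out by the same amount. I let go about 2 mm above the bore floor and did not measure their final height.

**Pliers and ring:**
- **Spread:** The handles are squeezed to the stop, with the fingers reading 47.2 mm against a nominal 48 mm, at 22 N grip.
- **Resting:** The wrist force along z is about -2.5 N, close to the pliers' own weight, so the ring is not resting on anything.
- **Centring:** The ring measured about 0.7 mm off the stub's axis. I corrected that, and the wrist picture afterwards shows clearance all round.
- **Upright:** I estimated less than 1° of tilt from the ring's position relative to the gripper.

**Ring height is the least certain check:** my estimates before the last move put the ring's middle at 66.3 to 67.2 mm, against 66 mm wanted. I then lowered it 0.6 mm. One rough early reading suggested it might be about 3 mm lower, but rechecking the crosspiece size in the picture agreed with the others. The network found no ring centre in the last wrist picture, and its side-view guesses were too scattered to use, so I relied on the outlines.

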